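# Load a mount in the hardness tester and set the preload with the coarse ring only

### The arm

A 6-joint arm with a two-finger parallel gripper is mounted at the origin on a cart in front of the work surface, level with it; the furniture and walls round the work are solid. World frame = base frame: x ahead of the robot, y to its left, z up, the work surface at z = 0. Lengths are in mm, angles in rad, forces in N, time in s.
With the tool pointing down it reaches from about 350 to 975 mm from the base axis. Payload 4.9 kg.
Tool frame: the origin (TCP) lies on the centre line of the jaws, within the pads' length; the fingertips stand 22 mm ahead of it and the grasp point (between the pads) lies 3 mm ahead of it; z points along the fingers, x is the direction in which the jaws open and shut, and the axes are right-handed (so a half turn about z gives the same grasp; the last joint's range is limited). The gripper opens to 85 mm and grips with 20 to 120 N. Pads are 22 mm wide; open, the fingers measure 114 mm over their backs; the gripper's body (76 mm by 85 mm) begins 54 mm behind the grasp point. The pads swing forward as they close: fully open they stand 13 mm farther back than shut.
Start: joints at [1.112, 0.053, 1.613, -0, 1.476, -0.119], TCP at [208.301, 589.247, 253.304] pointing down, gripper open.
Joint ranges: [-3.01, 3.01], [-1.01, 2.22], [0.06, 2.58], [-1.02, 4.17], [0.09, 2.62], [-3.14, 3.14]. Speed limits (rad/s): [2.57, 2.57, 3.14, 3.14, 3.14, 3.14].

### API

Orientations are given as a rotation vector (axis times angle).
In Python, from plant import bot gives the robot as it stands. The module is installed in compiled form; this text tells all that it offers.
- The arm moves only by the tool servo_tool, never from a script. Its argument "moves" is a list of rows, each an object of numbers: "jaw": the finger opening in mm, from 0 to 85.4; "tx", "ty", "tz": the shift along the tool's x, y, z in units of 50 mm (1.0 is 50 mm); "roll": the turn about the tool's z in units of 5 degrees (1.0 is 5 degrees). A call has exactly 10 rows; each row shifts and turns the pose as measured when the row begins, along the tool's axes as they then stand; what a row does not reach is not made up. A row lasts 1/8 s, in which the tool goes at most 62.5 mm and 10.7 degrees, less where a joint would pass 70% of its speed; a pose out of reach is approached as far as the arm can. A call is refused whole if a number of a shift passes 1 or a number of a turn 1, either way. A call with a gripper value outside its range is refused whole. The fingers move at their own pace and stop on an object; "squeeze" is the grip in N (left out, the last holds). Time passes only in rows, so rows that do not move let the fingers close, or fill a call up. It gives the time, the measured TCP pose, the force and the opening at its end, in the units of the state.
- bot.read_state(): the state, without advancing time (a new reading comes with each control period).
- bot.capture(name): name is "side" or "top" or "wrist"; returns a dict with "color" (400x640x3 uint8, blue, green, red), "z_map" (400x640 float32, mm along the optical axis (not along the pixel's ray), 0 where there is no reading), "K" (3x3 intrinsics, pixels), "extrinsics" (4x4, takes a point from camera to world coordinates). Camera axes: x right, y down, z forward; pixel columns grow to the right and rows downward; lengths in mm; the calibration is good to about 2 mm. A picture is of the moment at which its call begins.
- bot.finish_job(): hands the job in, once; it reports no verdict.
The state is a dict: "time_s": time; "joints": joint angles; "joint_velocities": joint speeds; "effort": joint torques, N m; "tool_pos": TCP position; "tcp_rot": TCP orientation; "contact_force": force on the tool from outside, world axes, zero at the start; "ft_torque": the same for the moment, N m; "gripper_width": finger opening in mm.
Only numpy, scipy, OpenCV 4.12 (cv2) and the standard library are available. Lean on these libraries where they do the work, as an engineer would, in place of code of your own. Each camera call takes 0.05 s, during which the arm holds its last target.

### The job

Of the three black mounted specimens that stand loose on the bench, put the widest on the work table of the bench hardness tester and push it home against both dowel pins, under the indenter. Then turn the coarse ring, the lower and wider of the two knobs on top of the column, clockwise until the indenter bears on the specimen with its preload of about 30 N, and let go; overshooting (more than 50 N) spoils the test. The zero knob on top of the ring is already set and must not turn, and the other things on the bench stay where they are.

Things in the scene. Friction and masses are not known exactly. Their poses are not given: they have to be found in the camera images.
- specimen_centre (a point): centre of the specimen to be tested: a black resin disc standing flat, 40 mm in diameter and 21 mm tall, about 31 g (point half-way up, on its axis; its z axis is the disc's axis). Told from the other two loose specimens by its width.
- seat (a point): point on the tester's work table straight under the indenter, where the middle of the specimen's underside comes when the specimen touches both dowel pins. The tester is fixed to the bench. Axes: x to the back of the tester (to its column), y to its left, z up. The flat steel table is 34 mm above the bench, 42 mm to either side of this point, from 64 mm in front of it to 36 mm behind.
- table_front (a point): point on the table's top 42 mm in front of the seat (same axes): the open part of the table, free from above, where the specimen can be set down before it is slid backwards (+x) under the arm. The base below the table is 130 mm wide.
- pin_left (a point): top of the left dowel pin; pins are 6 mm thick and 9 mm tall and stand 17.6 mm behind the seat and 14.8 mm to its left and right.
- head_end (a point): front end of the white head arm that overhangs the seat, 8 mm in front of the seat, at the height of the arm's top edge (at most 80 mm over the table). The arm is 18 mm wide and 26 mm high; fingers to the left and right of a specimen pass beside it. A round housing of 19 mm diameter at the seat's axis sticks out 4 mm above and below it, and the nose below that.
- ring_centre (a point): centre of the coarse ring on its vertical axis, half-way up (181 mm above the bench), 125 mm behind the seat. Black knurled ring, 54 mm in diameter, 16 mm tall, on a 30 mm stem; below the ring are 24 mm of free height over the column's top (78 x 86 mm). The zero knob above it (aluminium, 38 mm in diameter, 21 mm tall) starts 1.5 mm over the ring and ends 30.5 mm above this point.
- coarse_ring (a joint): angle of the coarse ring in rad, growing clockwise seen from above, 4.0 at its stop. The head goes down 4.77 mm per rad. It turns against a steady friction of about 0.22 N m and stays where it is left; each newton on the indenter pushes it back (anticlockwise) with 0.0048 N m more, 0.14 N m at 30 N. From first touch to 30 N it turns about 0.3 rad.
- indenter: indenter, the steel nose, 10 mm in diameter, under the head arm; origin at its tip, on the seat's axis. It starts 5 to 9 mm above the top of a seated specimen. It is sprung in the head: about 50 N per mm pushed in.
- zero_mark (a point): outer end of the dark line on top of the zero knob, 15 mm from its axis. The knob turns very easily (0.02 N m); this point must not move.
- tall_specimen: bystander: black resin disc, 30 mm in diameter, 25 mm tall; origin at the middle of its underside
- flat_specimen: bystander: black resin disc, 32 mm in diameter, 15 mm tall; origin at the middle of its underside
- marker: bystander: marker pen, 135 mm long, 14 mm high, lying beyond the specimens
- tape: bystander: small roll of tape lying flat, 53 mm in diameter, 19 mm tall, to the left behind the tester
Things that resemble listed ones, but are neither listed nor needed, are in the scene too. Leave any red or yellow look-alike of the part that bears specimen_centre alone.

How it is judged (in metres and radians):
On the way:
1. the wide specimen stands flat on the work table, against both pins (axis within 3 mm of the indenter's), before the indenter bears on it (horizontal distance between specimen_centre and seat below 0.003 m and z of specimen_centre in the frame of seat between 0.008 and 0.0125 m and angle between specimen_centre's own z axis and vertical below 0.06 rad and contact force between indenter and anything else below 1 N), for 0.2 s.
At the end, for the whole second after the job is handed in: The wide specimen stands flat on the table against the pins, its axis within 3 mm of the indenter's; the indenter, left alone, bears on it with 20 to 40 N; the coarse ring is at rest; the mark on the zero knob is within 2 mm of where it was (horizontal distance between specimen_centre and seat below 0.003 m and z of specimen_centre in the frame of seat between 0.008 and 0.0125 m and angle between specimen_centre's own z axis and vertical below 0.06 rad and contact force between indenter and anything else between 20 and 40 N and distance of zero_mark from where it was at the start of the episode below 0.002 m and velocity of joint coarse_ring between -0.05 and 0.05 rad/s); the robot touches nothing.
It fails at once if the indenter is loaded with more than 50 N (contact force between indenter and anything else above 50 N).
It fails at once if the zero knob is turned (its mark moves more than 2 mm) (distance of zero_mark from where it was at the start of the episode above 0.002 m).
It fails at once if a bystander is moved by more than 20 mm (distance of any of tall_specimen, flat_specimen, marker, tape from where it was at the start of the episode above 0.02 m).
It also fails if it takes over 72 s, if anything falls off the work surface, if the arm or the gripper's body presses on something with over 40 N, if the wrist force passes 120 N, or if a joint passes its speed limit or range.

## Working session

There is one attempt and no reset: what is moved stays moved. The work goes in short steps, Python scripts to look and compute and a tool call to move; the robot and the scene stay as the last step left them, time stands still between calls to the robot, and variables do not carry over. Pictures are saved under pics/ and viewed, and the job is handed in when it is done.

Besides the shell and the picture viewer there is one more tool, called after "Call:" as name([rows], argument=value, ...), one row to a line, values as JSON. servo_tool: Moves the arm, as the interface text tells. Its arguments: {"type":"object","properties":{"moves":{"type":"array"},"squeeze":{"type":"number"}},"required":["moves"]}

```bash
mkdir -p pics; cat > h.py <<'E'
import numpy as np, cv2
from plant import bot
def cap(n,f):
    c=bot.capture(n); cv2.imwrite(f'pics/{f}.png',c['color']); np.savez(f'{f}.npz',**c); return c
def ld(f): return np.load(f'{f}.npz')
def ray(c,u,v,z):
    E=np.array(c['extrinsics']);d=E[:3,:3]@np.linalg.inv(c['K'])@[u,v,1];o=E[:3,3]
    return o+d*(z-o[2])/d[2]
def pt(c,u,v):
    E=np.array(c['extrinsics']);d=c['z_map'][int(v),int(u)]
    return E[:3,:3]@(np.linalg.inv(c['K'])@[u,v,1]*d)+E[:3,3]
def cloud(c):
    E=np.array(c['extrinsics']);K=c['K'];z=c['z_map'];v,u=np.mgrid[0:400,0:640]
    P=np.stack([(u-K[0,2])/K[0,0]*z,(v-K[1,2])/K[1,1]*z,z],-1)
    return P@E[:3,:3].T+E[:3,3]
def st():
    s=bot.read_state()
    for k in ('time_s','joints','tool_pos','tcp_rot','contact_force','ft_torque','gripper_width'): print(k,np.round(s[k],3))
    return s
E
python3 - <<'E'
from h import *
np.set_printoptions(suppress=True)
for n in('side','top','wrist'):
    c=cap(n,n+'0'); print(n,np.round(c['extrinsics'],3).tolist(),c['K'].tolist())
st()
E
```

```text
side [[-0.945, -0.137, 0.298, 274.322], [-0.328, 0.351, -0.877, 891.516], [0.015, -0.926, -0.377, 474.369], [0.0, 0.0, 0.0, 1.0]] [[433.25270840052445, 0.0, 312.5036110692307], [0.0, 433.25270840052445, 202.9509111883581], [0.0, 0.0, 1.0]]
top [[0.027, -0.997, 0.074, 481.934], [-1.0, -0.027, -0.004, 126.211], [0.006, -0.074, -0.997, 1128.857], [0.0, 0.0, 0.0, 1.0]] [[402.5743716124848, 0.0, 311.4719255560317], [0.0, 402.5743716124848, 192.4993087101048], [0.0, 0.0, 1.0]]
wrist [[0.333, 0.911, 0.244, 147.247], [0.943, -0.321, -0.088, 610.618], [-0.002, 0.259, -0.966, 372.986], [0.0, 0.0, 0.0, 1.0]] [[360.4245324753674, 0.0, 319.47899774085107], [0.0, 360.4245324753674, 199.48667831323684], [0.0, 0.0, 1.0]]
time_s 0.15
joints [ 1.112  0.053  1.614 -0.     1.476 -0.119]
tool_pos [208.094 588.851 252.339]
tcp_rot [ 2.564  1.813 -0.002]
contact_force [-0.389 -0.359  0.338]
ft_torque [-0.041 -0.009 -0.011]
gripper_width 85.364
```

View pics/side0.png

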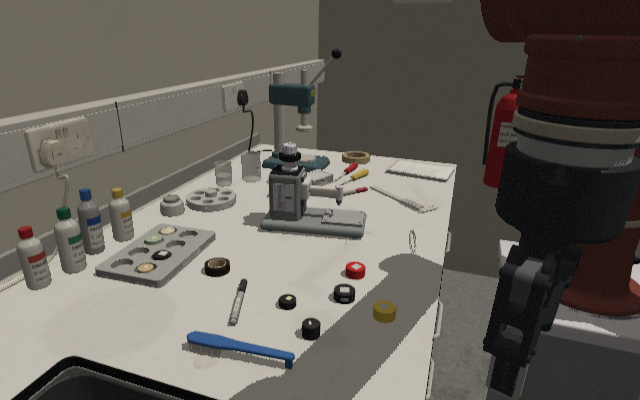

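View pics/top0.png

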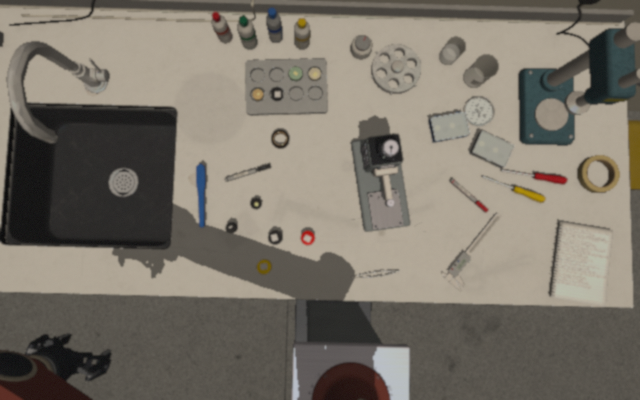

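View pics/wrist0.png

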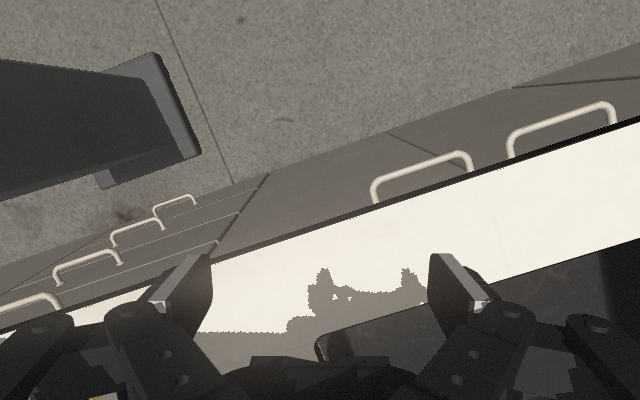

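```bash
python3 - <<'E'
from h import *
np.set_printoptions(suppress=True,precision=1)
c=ld('top0'); s=ld('side0')
for (u,v,h) in [(256,202,15),(231,227,25),(275,237,21),(308,238,21),(264,267,21),(280,138,19)]:
    print((u,v),ray(c,u,v,h),pt(c,u,v))
for (u,v) in [(287,301),(311,328),(344,293),(290,150),(340,220)]:
    print('side',(u,v),pt(s,u,v))
a=cv2.resize(c['color'][110:290,200:320],None,fx=4,fy=4)
b=cv2.resize(c['color'][110:240,340:420],None,fx=4,fy=4)
cv2.imwrite('pics/tz.png',cv2.hconcat([a[:520*1+80],cv2.copyMakeBorder(b,0,80,0,0,0)]))
cv2.imwrite('pics/sz.png',cv2.resize(s['color'][130:350,180:410],None,fx=2.6,fy=2.6))
E
```

```text
(256, 202) [534.1 274.7  15. ] [534.1 274.9  13.6]
(231, 227) [463.5 339.   25. ] [463.5 338.7  26.2]
(275, 237) [439.4 218.4  21. ] [439.5 218.3  22.5]
(308, 238) [439.1 128.1  21. ] [439.1 128.1  21.6]
(264, 267) [357.5 245.6  21. ] [357.6 245.6  21.5]
(280, 138) [714.4 213.9  19. ] [718.  215.2   1.9]
side (287, 301) [526.4 284.3  16.1]
side (311, 328) [457.1 351.5  25.2]
side (344, 293) [434.  234.9  23.7]
side (290, 150) [652.1 -45.3 200.1]
side (340, 220) [522.6 -50.3  35.2]
```

View pics/tz.png

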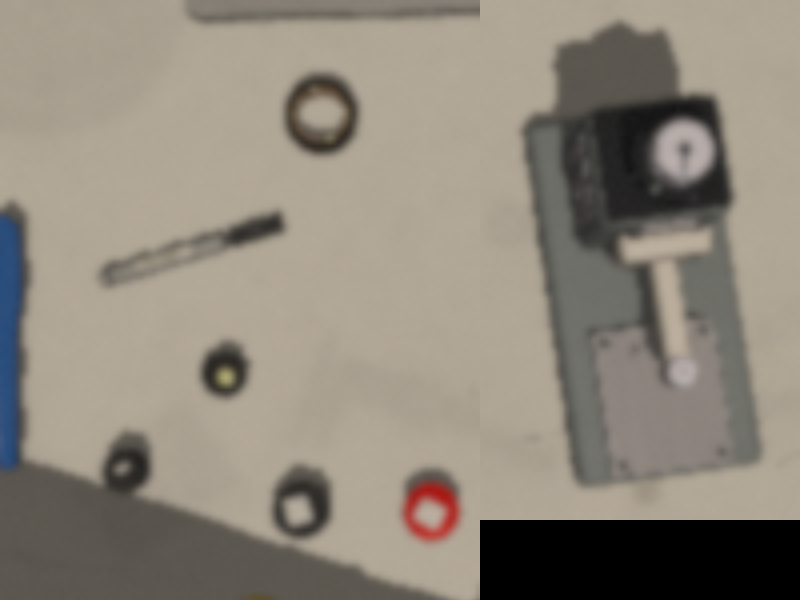

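View pics/sz.png

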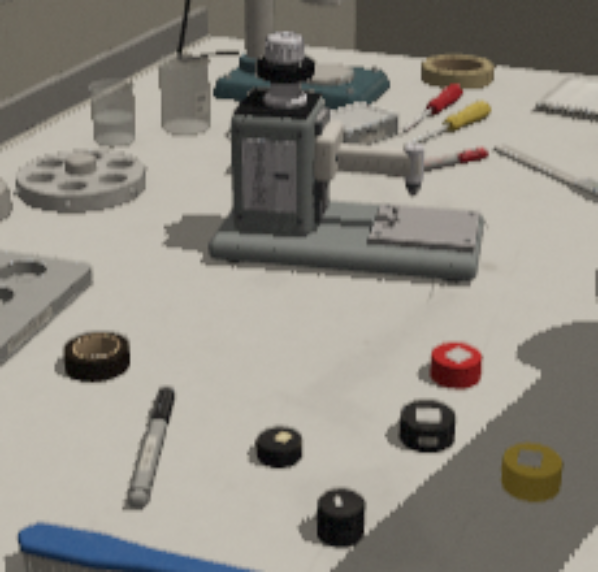

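```bash
python3 - <<'E'
from h import *
np.set_printoptions(suppress=True,precision=1)
c=ld('top0'); P=cloud(c)
def sel(m,name):
    q=P[m]; r=cv2.minAreaRect(q[:,:2].astype(np.float32)); print(name,len(q),r,q.mean(0), (q.min(0)+q.max(0))/2)
    return q
z=P[...,2];x=P[...,0];y=P[...,1]
for n,(u,v) in dict(wide=(275,237),tall=(231,227),flat=(256,202)).items():
    p=ray(c,u,v,20); m=(np.hypot(x-p[0],y-p[1])<35)&(z>9); q=sel(m,n); print('circ',cv2.minEnclosingCircle(q[:,:2].astype(np.float32)))
m=(abs(x-560)<120)&(abs(y+80)<120)
reg=m
print(np.histogram(z[reg],bins=np.arange(0,225,5)))
q=sel(reg&(z>30)&(z<40),'table')
print(np.round([q[:,0].min(),q[:,0].max(),q[:,1].min(),q[:,1].max()]))
sel(reg&(z>203),'knob')
q=sel(reg&(z>100)&(z<130)&(x<600),'arm')
b=z[100:240,340:420]; 
cv2.imwrite('pics/zt.png',cv2.resize(np.clip(b,0,220).astype(np.uint8),None,fx=4,fy=4,interpolation=0))
E
```

```text
wide 173 ((439.4096984863281, 218.4950714111328), (38.20732498168945, 38.46809387207031), 0.7947142124176025) [439.7 218.8  21.7] [439.4 218.5  19.1]
circ ((439.29962158203125, 218.99234008789062), 19.976961135864258)
tall 110 ((463.4675598144531, 340.263427734375), (27.232498168945312, 30.649051666259766), 1.5639203786849976) [463.3 338.7  25.2] [463.5 340.3  21.1]
circ ((463.5567321777344, 340.16278076171875), 15.427852630615234)
flat 106 ((531.2485961914062, 275.97454833984375), (27.836671829223633, 31.079387664794922), 1.4187712669372559) [531.2 276.1  15.8] [531.2 276.   16. ]
circ ((531.5401000976562, 276.2798767089844), 16.14328956604004)
(array([2466,  108,   14,   57,  452, 1001,  606,  435,   17,    7,    3,
          6,    9,    9,    2,   10,    7,   20,   16,   35,   45,  146,
         78,   29,  103,   68,   20,   70,   81,  176,  116,    0,    0,
          0,    0,   10,   11,  101,   67,    8,   10,   49,  142,    7]), array([  0,   5,  10,  15,  20,  25,  30,  35,  40,  45,  50,  55,  60,
        65,  70,  75,  80,  85,  90,  95, 100, 105, 110, 115, 120, 125,
       130, 135, 140, 145, 150, 155, 160, 165, 170, 175, 180, 185, 190,
       195, 200, 205, 210, 215, 220]))
table 1041 ((577.5718994140625, -66.9354248046875), (212.73756408691406, 121.26021575927734), 6.998020172119141) [524.3 -77.   34.5] [573.  -65.   34.9]
[ 469.  677. -135.    5.]
knob 204 ((659.5813598632812, -56.641685485839844), (34.716915130615234, 37.32710647583008), 0.3375873863697052) [659.7 -55.6 211.1] [659.6 -56.6 210. ]
arm 207 ((564.3789672851562, -72.69073486328125), (72.76996612548828, 18.21902847290039), 9.223167419433594) [564.3 -71.8 108.8] [564.2 -71.5 108.6]
```

View pics/zt.png

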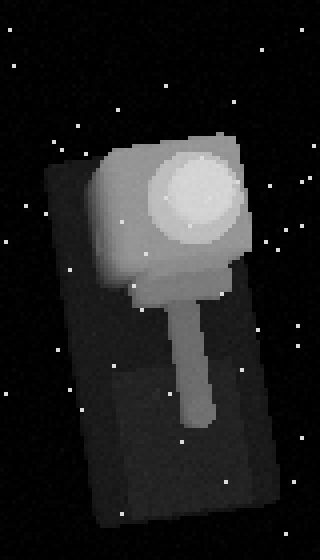

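```bash
python3 - <<'E'
from h import *
np.set_printoptions(suppress=True,precision=1)
c=ld('top0'); s=ld('side0')
f=lambda a,b,z:ray(c,340+(a-480)/4,110+b/4,z)
A=f(612,480,34);B=f(742,463,34);print('front edge',A,B,np.hypot(*(A-B)[:2]),np.degrees(np.arctan2(-(A-B)[0],(A-B)[1])))
L=f(592,330,34);print(L,np.degrees(np.arctan2(*(L-A)[[1,0]])),np.hypot(*(L-A)[:2]))
C=f(757,460,25);D=f(580,485,25);E=f(527,122,25)
print(C,D,E,np.hypot(*(C-D)[:2]),np.degrees(np.arctan2(*(E-D)[[1,0]])),np.degrees(np.arctan2(-(D-C)[0],(D-C)[1])))
print('housing',f(683,371,112),'knob',f(685,150,211))
# arm edges from depth
P=cloud(c)
cv2.imwrite('pics/szt.png',cv2.resize(s['color'][130:245,255:375],None,fx=6,fy=5.2,interpolation=cv2.INTER_CUBIC))
# arm top height 
Q=P[195:205,389:394];print('housing z',np.median(Q[...,2])); Q=P[180:193,384:388];print('arm z',np.median(Q[...,2]),np.median(Q[...,2],1))
E
```

```text
front edge [465.8 -47.5  34. ] [ 479.7 -135.5   34. ] 89.16408003925353 8.931689113844493
[567.4 -32.2  34. ] 8.530878440288571 102.69461074318818
[ 482.  -147.9   25. ] [461.7 -27.1  25. ] [711.7  14.   25. ] 122.5653131984762 9.332272074334522 9.516017035997155
housing [536.9 -79.  112. ] knob [659.2 -58.6 211. ]
housing z 110.99236485152545
arm z 107.67006184331439 [109.4 109.5 108.  108.5 109.2 108.5 108.6 107.  107.4 107.  107.  105.4
 107.1]
```

View pics/szt.png

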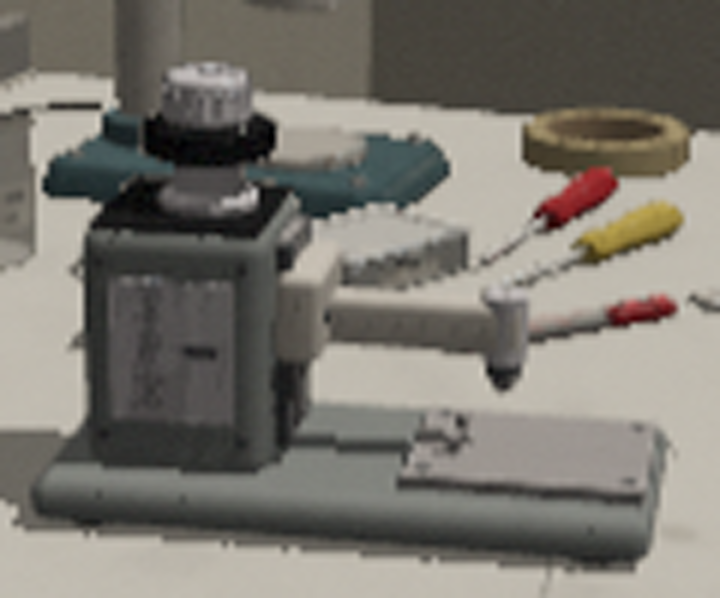

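Call:
servo_tool([
  {"tx": -0.54, "ty": 0.68, "tz": 0.26, "jaw": 60},
  {"tx": -0.54, "ty": 0.68, "tz": 0.26, "jaw": 60},
  {"tx": -0.54, "ty": 0.68, "tz": 0.26, "jaw": 60},
  {"tx": -0.54, "ty": 0.68, "tz": 0.26, "jaw": 60},
  {"tx": -0.54, "ty": 0.68, "tz": 0.26, "jaw": 60},
  {"tx": -0.54, "ty": 0.68, "tz": 0.26, "jaw": 60},
  {"tx": -0.54, "ty": 0.68, "tz": 0.26, "jaw": 60},
  {"tx": -0.54, "ty": 0.68, "tz": 0.26, "jaw": 60},
  {"tx": -0.54, "ty": 0.68, "tz": 0.26, "jaw": 60},
  {"tx": -0.54, "ty": 0.68, "tz": 0.26, "jaw": 60},
])

```text
validation failed for argument at $.mo...
```

Call:
servo_tool([
  {"tx": -0.54, "ty": 0.68, "tz": 0.26, "roll": 0, "jaw": 60},
  {"tx": -0.54, "ty": 0.68, "tz": 0.26, "roll": 0, "jaw": 60},
  {"tx": -0.54, "ty": 0.68, "tz": 0.26, "roll": 0, "jaw": 60},
  {"tx": -0.54, "ty": 0.68, "tz": 0.26, "roll": 0, "jaw": 60},
  {"tx": -0.54, "ty": 0.68, "tz": 0.26, "roll": 0, "jaw": 60},
  {"tx": -0.54, "ty": 0.68, "tz": 0.26, "roll": 0, "jaw": 60},
  {"tx": -0.54, "ty": 0.68, "tz": 0.26, "roll": 0, "jaw": 60},
  {"tx": -0.54, "ty": 0.68, "tz": 0.26, "roll": 0, "jaw": 60},
  {"tx": -0.54, "ty": 0.68, "tz": 0.26, "roll": 0, "jaw": 60},
  {"tx": -0.54, "ty": 0.68, "tz": 0.26, "roll": 0, "jaw": 60},
])

```text
time_s: 1.4
tool_pos: [443.4, 211.6, 117.3]
tcp_rot: [2.559, 1.822, -0.001]
contact_force: [0.9, -0.3, 0.2]
gripper_width: 60.0
```

Call:
servo_tool([
  {"tx": 0, "ty": 0, "tz": 0, "roll": -0.97, "jaw": 60},
  {"tx": 0, "ty": 0, "tz": 0, "roll": -0.97, "jaw": 60},
  {"tx": 0, "ty": 0, "tz": 0, "roll": -0.97, "jaw": 60},
  {"tx": 0, "ty": 0, "tz": 0, "roll": -0.97, "jaw": 60},
  {"tx": 0, "ty": 0, "tz": 0, "roll": -0.97, "jaw": 60},
  {"tx": 0, "ty": 0, "tz": 0, "roll": -0.97, "jaw": 60},
  {"tx": 0, "ty": 0, "tz": 0, "roll": 0, "jaw": 60},
  {"tx": 0.1, "ty": 0, "tz": 0, "roll": 0, "jaw": 60},
  {"tx": 0, "ty": 0, "tz": 0, "roll": 0, "jaw": 60},
  {"tx": 0, "ty": 0, "tz": 0, "roll": 0, "jaw": 60},
])

```text
time_s: 2.65
tool_pos: [441.2, 212.6, 113.1]
tcp_rot: [-2.009, -2.41, 0.011]
contact_force: [0.1, -0.2, -1.5]
gripper_width: 60.2
```

```bash
cat >> h.py <<'E'
def go(x,y,z,th=None):
    s=bot.read_state(); p=np.array(s['tool_pos']); R=cv2.Rodrigues(np.array(s['tcp_rot'],float))[0]
    t=np.degrees(np.arctan2(R[1,0],R[0,0])); d=R.T@(np.array([x,y,z])-p)
    print('pos',np.round(p,1),'theta %.1f'%t,'units tx ty tz',np.round(d/50,3),'roll units',None if th is None else round(-((th-t+180)%360-180)/5,2),'q',np.round(s['joints'],2),'tilt',np.round(R[:,2],3))
E
python3 - <<'E'
from h import *
go(439.3,218.7,40,99.4)
c=cap('wrist','w1')
E
```

```text
pos [441.2 212.6 113.1] theta 100.4 units tx ty tz [ 0.129 -0.005  1.462] roll units 0.2 q [ 0.3  -0.14  2.04 -0.    1.25 -1.45] tilt [-0.007 -0.003 -1.   ]
```

View pics/w1.png

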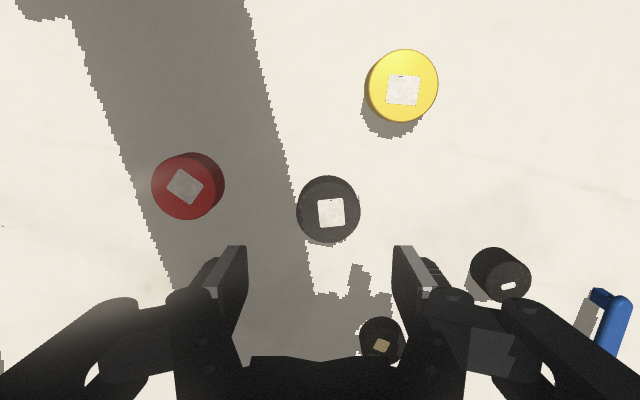

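```bash
python3 - <<'E'
from h import *
c=ld('w1'); g=c['color'].max(2)
P=cloud(c); m=((g<110)&(P[...,2]>12)&(np.abs(P[...,0]-440)<40)&(np.abs(P[...,1]-218)<40)).astype(np.uint8)
h=[255*0]
# fit circle of top outline: points with z 18..24
q=P[(P[...,2]>17)&(P[...,2]<26)&(np.hypot(P[...,0]-440,P[...,1]-218)<35)]
print(len(q),q.mean(0),cv2.minEnclosingCircle(q[:,:2].astype(np.float32)),cv2.minAreaRect(q[:,:2].astype(np.float32)))
cv2.imwrite('pics/w1c.png',cv2.resize(c['color'][160:260,270:390],None,fx=5,fy=5))
E
```

```text
3172 [439.48564027 217.04739293  21.25828589] ((440.24334716796875, 217.33294677734375), 20.173280715942383) ((440.26165771484375, 217.2493896484375), (39.759273529052734, 39.832767486572266), 78.5088882446289)
```

View pics/w1c.png

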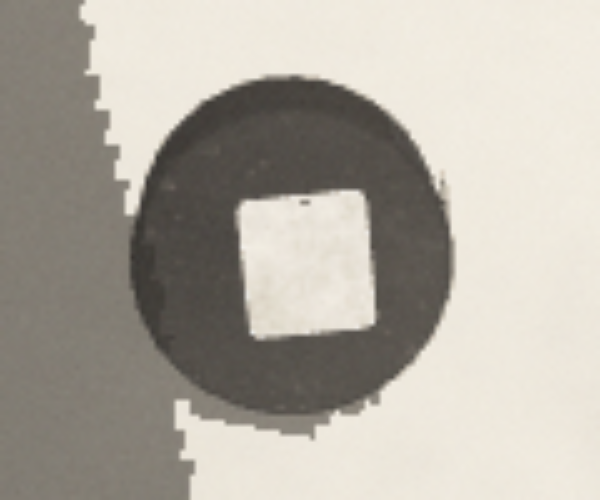

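Call:
servo_tool([
  {"tx": 0.1, "ty": 0, "tz": 0.1, "roll": 0.2, "jaw": 60},
  {"tx": 0, "ty": 0, "tz": 0.2, "roll": 0, "jaw": 60},
  {"tx": 0, "ty": 0, "tz": 0.3, "roll": 0, "jaw": 60},
  {"tx": 0, "ty": 0, "tz": 0.3, "roll": 0, "jaw": 60},
  {"tx": 0, "ty": 0, "tz": 0.3, "roll": 0, "jaw": 60},
  {"tx": 0, "ty": 0, "tz": 0.2, "roll": 0, "jaw": 60},
  {"tx": 0, "ty": 0, "tz": 0.1, "roll": 0, "jaw": 60},
  {"tx": 0, "ty": 0, "tz": 0, "roll": 0, "jaw": 60},
  {"tx": 0, "ty": 0, "tz": 0, "roll": 0, "jaw": 60},
  {"tx": 0, "ty": 0, "tz": 0, "roll": 0, "jaw": 60},
])

```text
time_s: 3.95
tool_pos: [439.2, 217.4, 32.0]
tcp_rot: [-2.032, -2.391, 0.013]
contact_force: [-0.2, -0.2, 0.5]
gripper_width: 60.3
```

```bash
python3 - <<'E'
from h import *
go(440,217.3,29,99.4)
E
```

```text
pos [439.2 217.4  32. ] theta 99.3 units tx ty tz [-0.003  0.016  0.061] roll units -0.02 q [ 0.31 -0.01  2.08 -0.    1.08 -1.42] tilt [-0.009 -0.004 -1.   ]
```

Call:
servo_tool([
  {"tx": 0, "ty": 0.02, "tz": 0.06, "roll": 0, "jaw": 55},
  {"tx": 0, "ty": 0, "tz": 0, "roll": 0, "jaw": 45},
  {"tx": 0, "ty": 0, "tz": 0, "roll": 0, "jaw": 35},
  {"tx": 0, "ty": 0, "tz": 0, "roll": 0, "jaw": 30},
  {"tx": 0, "ty": 0, "tz": 0, "roll": 0, "jaw": 30},
  {"tx": 0, "ty": 0, "tz": 0, "roll": 0, "jaw": 30},
  {"tx": 0, "ty": 0, "tz": 0, "roll": 0, "jaw": 30},
  {"tx": 0, "ty": 0, "tz": -0.1, "roll": 0, "jaw": 30},
  {"tx": 0, "ty": 0, "tz": -0.4, "roll": 0, "jaw": 30},
  {"tx": 0, "ty": 0, "tz": -0.5, "roll": 0, "jaw": 30},
], squeeze=40)

```text
time_s: 5.2
tool_pos: [439.3, 217.2, 78.9]
tcp_rot: [-2.03, -2.389, 0.018]
contact_force: [0.5, -0.1, 0.2]
gripper_width: 37.8
```

```bash
python3 - <<'E'
from h import *
st();go(486,-87,120,99.4)
c=cap('side','s2')
cv2.imwrite('pics/s2c.png',cv2.resize(c['color'][150:400,230:480],None,fx=2.4,fy=2.4))
E
```

```text
time_s 5.2
joints [ 3.080e-01 -8.500e-02  2.057e+00 -1.000e-03  1.182e+00 -1.425e+00]
tool_pos [439.275 217.233  78.902]
tcp_rot [-2.03  -2.389  0.018]
contact_force [ 0.523 -0.135  0.214]
ft_torque [ 0.005 -0.052  0.031]
gripper_width 37.818
pos [439.3 217.2  78.9] theta 99.3 units tx ty tz [-6.158 -0.069 -0.804] roll units -0.02 q [ 0.31 -0.08  2.06 -0.    1.18 -1.42] tilt [-0.012 -0.005 -1.   ]
```

View pics/s2c.png

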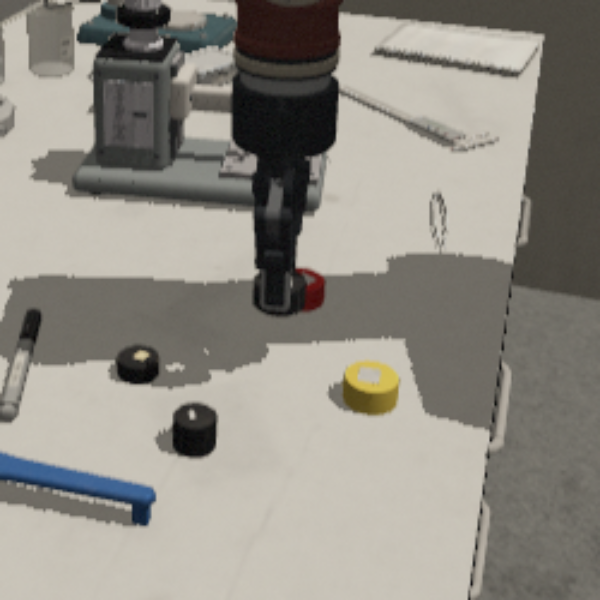

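Call:
servo_tool([
  {"tx": -0.3, "ty": 0, "tz": -0.4, "roll": 0, "jaw": 30},
  {"tx": -0.7, "ty": 0, "tz": -0.3, "roll": 0, "jaw": 30},
  {"tx": -0.8, "ty": 0, "tz": 0, "roll": 0, "jaw": 30},
  {"tx": -0.8, "ty": 0, "tz": 0, "roll": 0, "jaw": 30},
  {"tx": -0.8, "ty": 0, "tz": 0, "roll": 0, "jaw": 30},
  {"tx": -0.8, "ty": 0, "tz": 0, "roll": 0, "jaw": 30},
  {"tx": -0.8, "ty": 0, "tz": 0, "roll": 0, "jaw": 30},
  {"tx": -0.7, "ty": 0, "tz": 0, "roll": 0, "jaw": 30},
  {"tx": -0.3, "ty": 0, "tz": 0, "roll": 0, "jaw": 30},
  {"tx": -0.1, "ty": 0, "tz": 0, "roll": 0, "jaw": 30},
])

```text
time_s: 6.5
tool_pos: [493.6, -90.9, 119.4]
tcp_rot: [2.031, 2.396, -0.002]
contact_force: [-0.1, 0.3, -0.5]
gripper_width: 37.6
```

```bash
python3 - <<'E'
from h import *
go(487.2,-86.7,80,99.4)
c=cap('wrist','w3');s=cap('side','s3')
cv2.imwrite('pics/s3c.png',cv2.resize(s['color'][120:270,230:430],None,fx=4,fy=4))
E
```

```text
pos [493.6 -90.9 119.4] theta 99.4 units tx ty tz [ 0.104 -0.113  0.788] roll units 0.01 q [-0.33 -0.12  2.02 -0.    1.25 -2.06] tilt [-0.    -0.002 -1.   ]
```

View pics/w3.png

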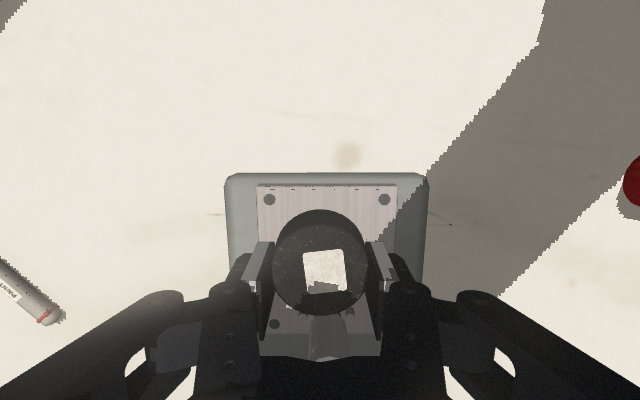

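View pics/s3c.png

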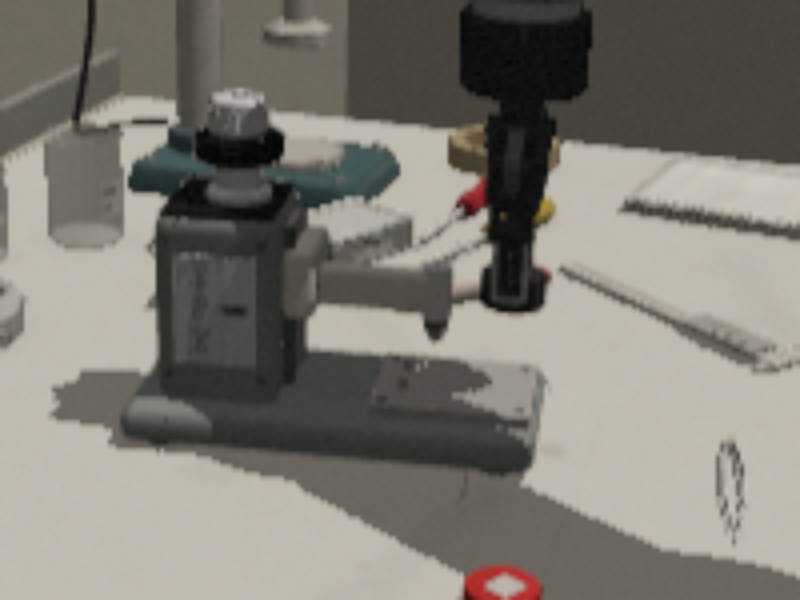

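```bash
python3 - <<'E'
from h import *
np.set_printoptions(suppress=True,precision=1)
c=ld('w3')
A=ray(c,258,184.5,34);B=ray(c,397,184.5,34);print(A,B,np.hypot(*(A-B)[:2]))
s1=ray(c,269.5,199.5,34);s2=ray(c,384,199.5,34);print(s1,s2,(s1+s2)/2)
d=(B-A)/np.linalg.norm(B-A); print(np.degrees(np.arctan2(d[1],d[0])))
x=np.array([d[1],-d[0],0]); M=(A+B)/2; print('front mid',M,'seat',M+64*x)
P=cloud(c);
q=P[215:300,270:372].reshape(-1,3); q=q[(q[:,2]>70)&(q[:,2]<130)]
print(np.percentile(q[:,2],[10,50,90]))
zt=np.median(q[:,2]); q=q[abs(q[:,2]-zt)<4]; print(len(q),cv2.minEnclosingCircle(q[:,:2].astype(np.float32)),zt)
# image circle left/right edges at top rim ~ (272,263) (369,263)
print(ray(c,272.5,263,zt),ray(c,369,263,zt),ray(c,320,211,zt-21))
E
```

```text
[ 481.4 -129.9   34. ] [468.  -49.5  34. ] 81.42495443598857
[ 489.3 -122.    34. ] [478.1 -55.1  34. ] [483.7 -88.6  34. ]
99.45269787309135
front mid [474.7 -89.7  34. ] seat [537.8 -79.2  34. ]
[106.5 110.4 111.4]
6811 ((493.3940124511719, -90.76956939697266), 22.339014053344727) 110.44339566241104
[ 492.6 -110.   110.4] [486.4 -72.8 110.4] [474.8 -94.1  89.4]
```

Call:
servo_tool([
  {"tx": 0.09, "ty": -0.03, "tz": 0.1, "roll": 0, "jaw": 30},
  {"tx": 0, "ty": 0, "tz": 0.3, "roll": 0, "jaw": 30},
  {"tx": 0, "ty": 0, "tz": 0.3, "roll": 0, "jaw": 30},
  {"tx": 0, "ty": 0, "tz": 0.2, "roll": 0, "jaw": 30},
  {"tx": 0, "ty": 0, "tz": 0.08, "roll": 0, "jaw": 30},
  {"tx": 0, "ty": 0, "tz": 0, "roll": 0, "jaw": 30},
  {"tx": 0, "ty": 0, "tz": 0, "roll": 0, "jaw": 30},
  {"tx": 0, "ty": 0, "tz": 0, "roll": 0, "jaw": 30},
  {"tx": 0, "ty": 0, "tz": 0, "roll": 0, "jaw": 30},
  {"tx": 0, "ty": 0, "tz": 0, "roll": 0, "jaw": 30},
])

```text
time_s: 7.85
tool_pos: [490.9, -83.2, 66.7]
tcp_rot: [2.026, 2.401, -0.002]
contact_force: [-0.4, -0.2, -0.7]
gripper_width: 37.4
```

```bash
python3 - <<'E'
from h import *
go(491.6,-86.5,64,99.45)
s=cap('side','s4');c=cap('wrist','w4')
cv2.imwrite('pics/s4c.png',cv2.resize(s['color'][120:270,230:430],None,fx=4,fy=4))
E
```

```text
pos [490.9 -83.2  66.7] theta 99.7 units tx ty tz [-0.068  0.003  0.054] roll units 0.05 q [-0.32 -0.05  2.05 -0.    1.14 -2.06] tilt [-0.001 -0.001 -1.   ]
```

View pics/s4c.png

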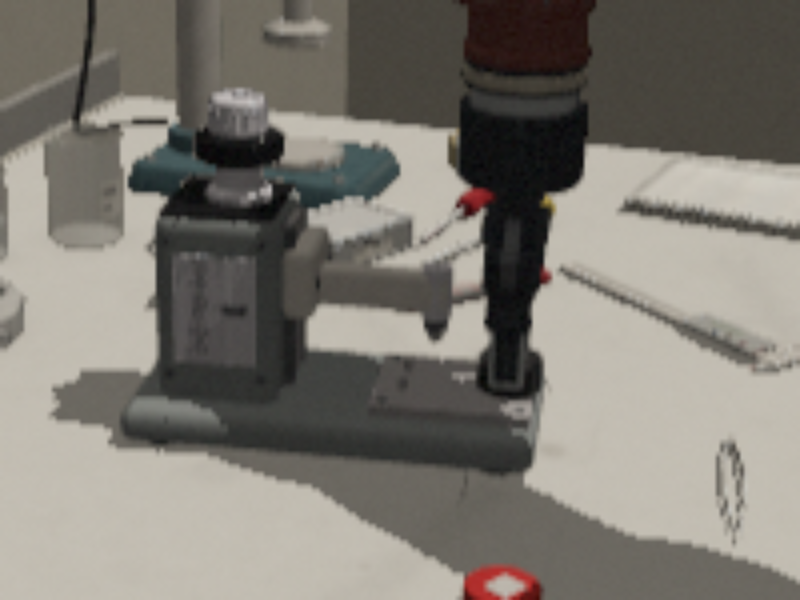

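View pics/w4.png

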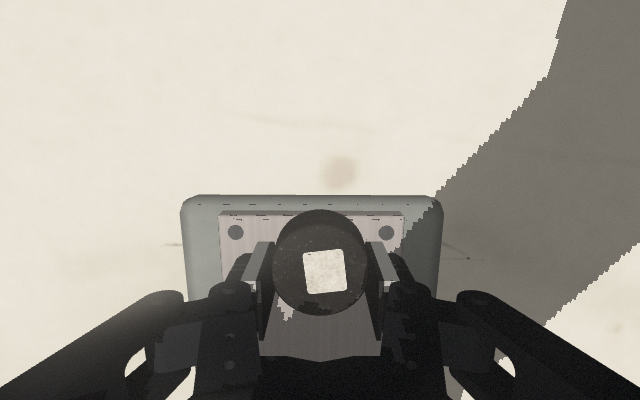

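Call:
servo_tool([
  {"tx": -0.07, "ty": 0, "tz": 0, "roll": 0, "jaw": 30},
  {"tx": 0, "ty": 0, "tz": 0.03, "roll": 0, "jaw": 30},
  {"tx": 0, "ty": 0, "tz": 0.02, "roll": 0, "jaw": 30},
  {"tx": 0, "ty": 0, "tz": 0, "roll": 0, "jaw": 30},
  {"tx": 0, "ty": 0, "tz": 0, "roll": 0, "jaw": 30},
  {"tx": 0, "ty": 0, "tz": 0, "roll": 0, "jaw": 30},
  {"tx": 0, "ty": 0, "tz": 0, "roll": 0, "jaw": 30},
  {"tx": 0, "ty": 0, "tz": 0, "roll": 0, "jaw": 30},
  {"tx": 0, "ty": 0, "tz": 0, "roll": 0, "jaw": 30},
  {"tx": 0, "ty": 0, "tz": 0, "roll": 0, "jaw": 30},
])

```text
time_s: 9.2
tool_pos: [491.5, -86.8, 64.1]
tcp_rot: [2.026, 2.401, -0.002]
contact_force: [-1.1, 0.3, 0.8]
gripper_width: 37.5
```

```bash
python3 - <<'E'
from h import *
st();go(531,-79.7,64,99.45)
E
```

```text
time_s 9.2
joints [-3.240e-01 -4.700e-02  2.050e+00 -1.000e-03  1.139e+00 -2.063e+00]
tool_pos [491.516 -86.825  64.125]
tcp_rot [ 2.026e+00  2.401e+00 -2.000e-03]
contact_force [-1.078  0.277  0.804]
ft_torque [ 0.031  0.018 -0.062]
gripper_width 37.489
pos [491.5 -86.8  64.1] theta 99.7 units tx ty tz [0.007 0.802 0.002] roll units 0.05 q [-0.32 -0.05  2.05 -0.    1.14 -2.06] tilt [-0.001 -0.001 -1.   ]
```

Call:
servo_tool([
  {"tx": 0, "ty": 0.1, "tz": 0, "roll": 0.05, "jaw": 30},
  {"tx": 0, "ty": 0.15, "tz": 0, "roll": 0, "jaw": 30},
  {"tx": 0, "ty": 0.15, "tz": 0, "roll": 0, "jaw": 30},
  {"tx": 0, "ty": 0.15, "tz": 0, "roll": 0, "jaw": 30},
  {"tx": 0, "ty": 0.1, "tz": 0, "roll": 0, "jaw": 30},
  {"tx": 0, "ty": 0.06, "tz": 0, "roll": 0, "jaw": 30},
  {"tx": 0, "ty": 0, "tz": 0, "roll": 0, "jaw": 30},
  {"tx": 0, "ty": 0, "tz": 0, "roll": 0, "jaw": 30},
  {"tx": 0, "ty": 0, "tz": 0, "roll": 0, "jaw": 30},
  {"tx": 0, "ty": 0, "tz": 0, "roll": 0, "jaw": 30},
])

```text
time_s: 10.45
tool_pos: [529.6, -80.6, 64.2]
tcp_rot: [2.031, 2.396, -0.001]
contact_force: [0.6, -0.1, 0.9]
gripper_width: 37.3
```

```bash
python3 - <<'E'
from h import *
st();go(537.2,-79.0,64,99.45)
s=cap('side','s5');c=cap('wrist','w5')
cv2.imwrite('pics/s5c.png',cv2.resize(s['color'][120:270,230:430],None,fx=4,fy=4))
E
```

```text
time_s 10.45
joints [-2.900e-01  3.900e-02  1.964e+00 -1.000e-03  1.138e+00 -2.025e+00]
tool_pos [529.555 -80.581  64.22 ]
tcp_rot [ 2.031e+00  2.396e+00 -1.000e-03]
contact_force [ 0.649 -0.133  0.903]
ft_torque [ 0.049 -0.052  0.028]
gripper_width 37.319
pos [529.6 -80.6  64.2] theta 99.4 units tx ty tz [0.006 0.156 0.004] roll units -0.0 q [-0.29  0.04  1.96 -0.    1.14 -2.02] tilt [ 0.    -0.001 -1.   ]
```

View pics/s5c.png

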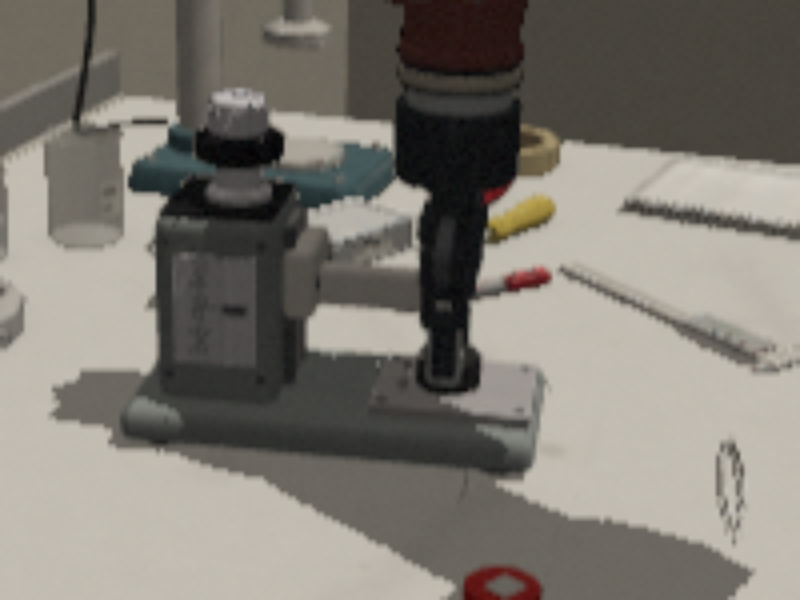

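View pics/w5.png

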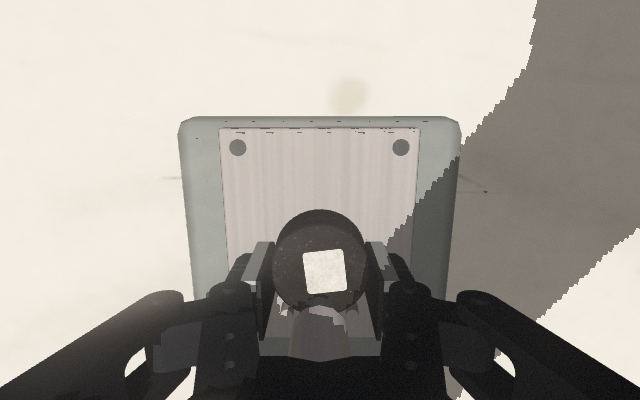

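Call:
servo_tool([
  {"tx": 0, "ty": 0.05, "tz": 0, "roll": 0, "jaw": 30},
  {"tx": 0, "ty": 0.05, "tz": 0, "roll": 0, "jaw": 30},
  {"tx": 0, "ty": 0.02, "tz": 0, "roll": 0, "jaw": 30},
  {"tx": 0, "ty": 0.02, "tz": 0, "roll": 0, "jaw": 30},
  {"tx": 0, "ty": 0.015, "tz": 0, "roll": 0, "jaw": 30},
  {"tx": 0, "ty": 0.015, "tz": 0, "roll": 0, "jaw": 30},
  {"tx": 0, "ty": 0.015, "tz": 0, "roll": 0, "jaw": 30},
  {"tx": 0, "ty": 0.015, "tz": 0, "roll": 0, "jaw": 30},
  {"tx": 0, "ty": 0.015, "tz": 0, "roll": 0, "jaw": 30},
  {"tx": 0, "ty": 0.015, "tz": 0, "roll": 0, "jaw": 30},
])

```text
time_s: 11.8
tool_pos: [539.4, -79.0, 64.0]
tcp_rot: [-2.028, -2.394, 0.009]
contact_force: [-6.0, -0.8, 4.7]
gripper_width: 37.9
```

```bash
python3 - <<'E'
from h import *
st();go(537.2,-79.0,64,99.45)
E
```

```text
time_s 11.8
joints [-0.28   0.065  1.937 -0.004  1.145 -2.015]
tool_pos [539.368 -78.968  63.968]
tcp_rot [-2.028 -2.394  0.009]
contact_force [-6.018 -0.844  4.731]
ft_torque [-0.276  0.925  0.038]
gripper_width 37.904
pos [539.4 -79.   64. ] theta 99.5 units tx ty tz [ 0.006 -0.043 -0.   ] roll units 0.0 q [-0.28  0.07  1.94 -0.    1.15 -2.01] tilt [-0.007 -0.002 -1.   ]
```

Call:
servo_tool([
  {"tx": 0, "ty": 0.015, "tz": 0, "roll": 0, "jaw": 30},
  {"tx": 0, "ty": 0, "tz": 0, "roll": 0, "jaw": 55},
  {"tx": 0, "ty": 0, "tz": 0, "roll": 0, "jaw": 55},
  {"tx": 0, "ty": 0, "tz": 0, "roll": 0, "jaw": 55},
  {"tx": 0, "ty": 0, "tz": 0, "roll": 0, "jaw": 55},
  {"tx": 0, "ty": -0.2, "tz": 0, "roll": 0, "jaw": 55},
  {"tx": 0, "ty": -0.4, "tz": 0, "roll": 0, "jaw": 55},
  {"tx": 0, "ty": -0.4, "tz": 0, "roll": 0, "jaw": 55},
  {"tx": 0, "ty": -0.3, "tz": 0, "roll": 0, "jaw": 55},
  {"tx": 0, "ty": 0, "tz": 0, "roll": 0, "jaw": 20},
])

```text
time_s: 13.05
tool_pos: [472.9, -89.6, 63.8]
tcp_rot: [-2.029, -2.394, 0.007]
contact_force: [0.5, 0.5, -0.3]
gripper_width: 37.9
```

```bash
python3 - <<'E'
from h import *
st();go(537.2,-79.0,64,99.45)
s=cap('side','s6');c=cap('wrist','w6')
cv2.imwrite('pics/s6c.png',cv2.resize(s['color'][120:270,230:430],None,fx=4,fy=4))
E
```

```text
time_s 13.05
joints [-0.341 -0.088  2.089 -0.003  1.145 -2.075]
tool_pos [472.886 -89.606  63.821]
tcp_rot [-2.029 -2.394  0.007]
contact_force [ 0.502  0.534 -0.259]
ft_torque [-0.07   0.016 -0.027]
gripper_width 37.858
pos [472.9 -89.6  63.8] theta 99.5 units tx ty tz [-0.002  1.304 -0.011] roll units 0.0 q [-0.34 -0.09  2.09 -0.    1.15 -2.08] tilt [-0.005 -0.001 -1.   ]
```

View pics/s6c.png

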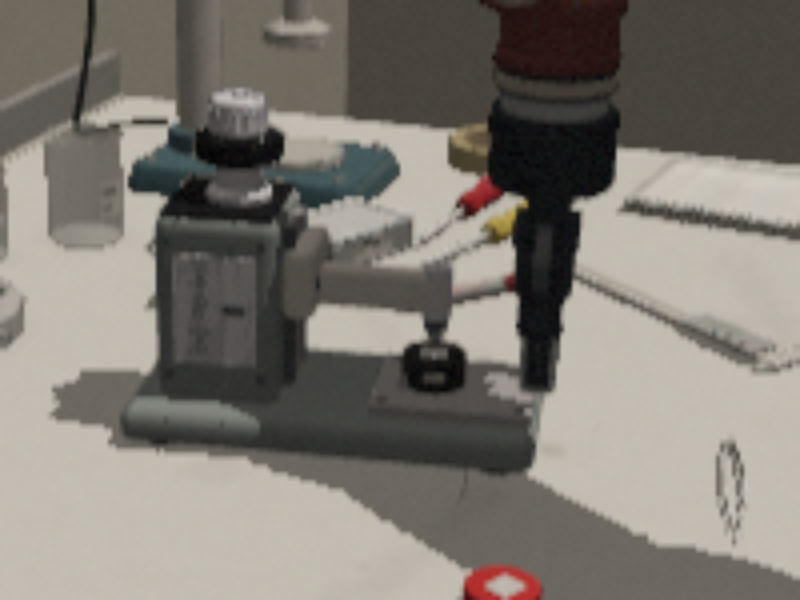

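View pics/w6.png

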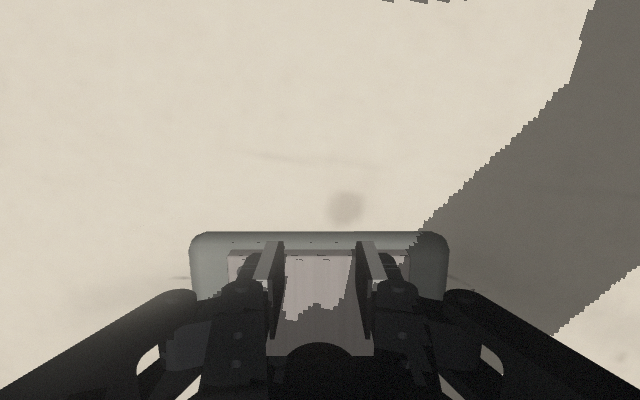

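Call:
servo_tool([
  {"tx": 0, "ty": 0, "tz": 0, "roll": 0, "jaw": 0},
  {"tx": 0, "ty": 0.1, "tz": 0, "roll": 0, "jaw": 0},
  {"tx": 0, "ty": 0.2, "tz": 0, "roll": 0, "jaw": 0},
  {"tx": 0, "ty": 0.2, "tz": 0, "roll": 0, "jaw": 0},
  {"tx": 0, "ty": 0.1, "tz": 0, "roll": 0, "jaw": 0},
  {"tx": 0, "ty": 0.02, "tz": 0, "roll": 0, "jaw": 0},
  {"tx": 0, "ty": 0.02, "tz": 0, "roll": 0, "jaw": 0},
  {"tx": 0, "ty": 0.02, "tz": 0, "roll": 0, "jaw": 0},
  {"tx": 0, "ty": 0.015, "tz": 0, "roll": 0, "jaw": 0},
  {"tx": 0, "ty": 0.015, "tz": 0, "roll": 0, "jaw": 0},
])

```text
time_s: 14.4
tool_pos: [508.3, -84.4, 64.1]
tcp_rot: [-2.021, -2.392, 0.02]
contact_force: [-5.6, -1.0, 4.2]
gripper_width: -0.2
```

```bash
python3 - <<'E'
from h import *
st();go(537.2,-79.0,64,99.45)
E
```

```text
time_s 14.4
joints [-3.050e-01  1.000e-03  2.003e+00 -9.000e-03  1.152e+00 -2.040e+00]
tool_pos [508.286 -84.392  64.085]
tcp_rot [-2.021 -2.392  0.02 ]
contact_force [-5.573 -0.954  4.199]
ft_torque [-0.206  0.836  0.024]
gripper_width -0.198
pos [508.3 -84.4  64.1] theta 99.6 units tx ty tz [ 0.01   0.588 -0.008] roll units 0.03 q [-0.3   0.    2.   -0.01  1.15 -2.04] tilt [-0.016 -0.003 -1.   ]
```

Call:
servo_tool([
  {"tx": 0, "ty": 0.02, "tz": 0, "roll": 0, "jaw": 0},
  {"tx": 0, "ty": 0.02, "tz": 0, "roll": 0, "jaw": 0},
  {"tx": 0, "ty": 0.02, "tz": 0, "roll": 0, "jaw": 0},
  {"tx": 0, "ty": -0.2, "tz": 0, "roll": 0, "jaw": 0},
  {"tx": 0, "ty": -0.4, "tz": 0, "roll": 0, "jaw": 0},
  {"tx": 0, "ty": -0.4, "tz": -0.2, "roll": 0, "jaw": 0},
  {"tx": 0, "ty": -0.5, "tz": -0.6, "roll": 0, "jaw": 0},
  {"tx": 0, "ty": -0.5, "tz": -0.6, "roll": 0, "jaw": 0},
  {"tx": 0, "ty": -0.5, "tz": -0.5, "roll": 0, "jaw": 40},
  {"tx": 0, "ty": 0, "tz": 0, "roll": 0, "jaw": 80},
])

```text
time_s: 15.65
tool_pos: [384.2, -104.5, 163.1]
tcp_rot: [-2.021, -2.392, 0.018]
contact_force: [-0.3, -0.3, -0.3]
gripper_width: 35.5
```

```bash
python3 - <<'E'
from h import *
st();go(659.4,-57.5,260,60)
s=cap('side','s7');c=cap('wrist','w7')
cv2.imwrite('pics/s7c.png',cv2.resize(s['color'][180:240,310:380],None,fx=10,fy=10))
E
```

```text
time_s 15.65
joints [-0.447 -0.461  2.205 -0.009  1.41  -2.184]
tool_pos [ 384.168 -104.5    163.063]
tcp_rot [-2.021 -2.392  0.018]
contact_force [-0.313 -0.254 -0.3  ]
ft_torque [-0.014 -0.055 -0.024]
gripper_width 35.526
pos [ 384.2 -104.5  163.1] theta 99.6 units tx ty tz [ 0.007  5.554 -2.023] roll units 7.92 q [-0.45 -0.46  2.2  -0.01  1.41 -2.18] tilt [-0.015 -0.003 -1.   ]
```

View pics/s7c.png

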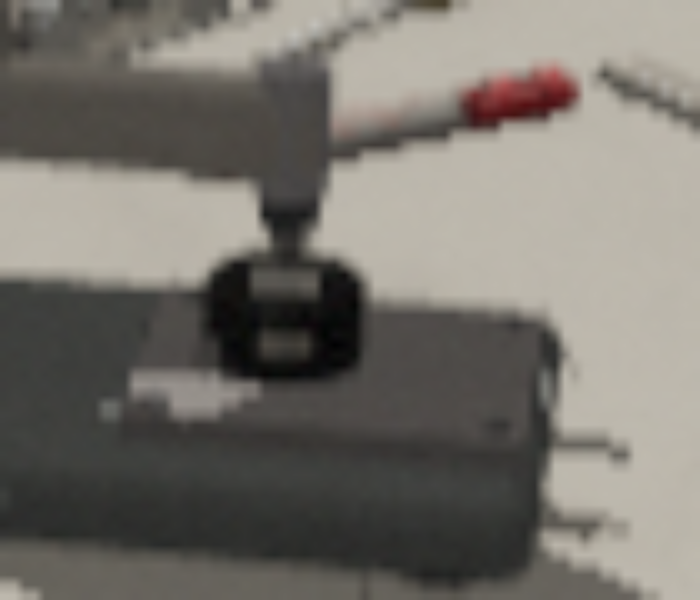

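View pics/w7.png

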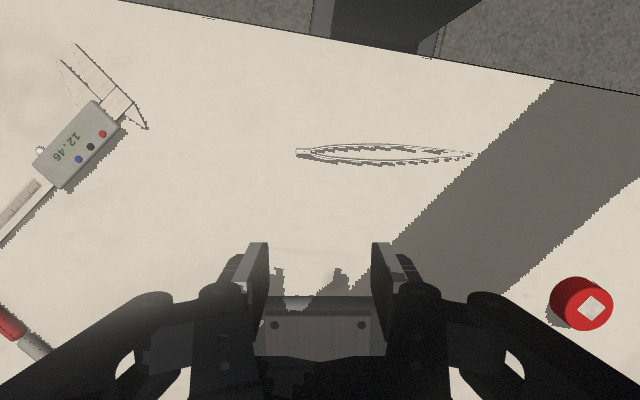

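Call:
servo_tool([
  {"tx": 0, "ty": 0.3, "tz": -0.55, "roll": 0, "jaw": 80},
  {"tx": 0, "ty": 0.5, "tz": -0.55, "roll": 0, "jaw": 80},
  {"tx": 0, "ty": 0.6, "tz": -0.55, "roll": 0, "jaw": 80},
  {"tx": 0, "ty": 0.8, "tz": -0.4, "roll": 0, "jaw": 80},
  {"tx": 0, "ty": 0.8, "tz": 0, "roll": 0, "jaw": 80},
  {"tx": 0, "ty": 0.8, "tz": 0, "roll": 0, "jaw": 80},
  {"tx": 0, "ty": 0.8, "tz": 0, "roll": 0, "jaw": 80},
  {"tx": 0, "ty": 0.6, "tz": 0, "roll": 0, "jaw": 80},
  {"tx": 0, "ty": 0.3, "tz": 0, "roll": 0, "jaw": 80},
  {"tx": 0, "ty": 0, "tz": 0, "roll": 0, "jaw": 80},
])

```text
time_s: 17.0
tool_pos: [668.2, -49.5, 231.6]
tcp_rot: [-1.993, -2.373, 0.032]
contact_force: [0.6, -0.6, -1.3]
gripper_width: 80.2
```

```bash
python3 - <<'E'
from h import *
st();go(659.4,-57.5,190,99.45)
c=cap('wrist','w8');s=cap('side','s8')
cv2.imwrite('pics/s8c.png',cv2.resize(s['color'][90:240,240:440],None,fx=4,fy=4))
E
```

```text
time_s 17.0
joints [-0.186  0.197  1.492  0.003  1.499 -1.931]
tool_pos [668.16  -49.524 231.646]
tcp_rot [-1.993 -2.373  0.032]
contact_force [ 0.644 -0.613 -1.274]
ft_torque [-0.001 -0.071  0.008]
gripper_width 80.154
pos [668.2 -49.5 231.6] theta 99.9 units tx ty tz [-0.143 -0.164  0.838] roll units 0.1 q [-0.19  0.2   1.49  0.    1.5  -1.93] tilt [-0.046  0.011 -0.999]
```

View pics/s8c.png

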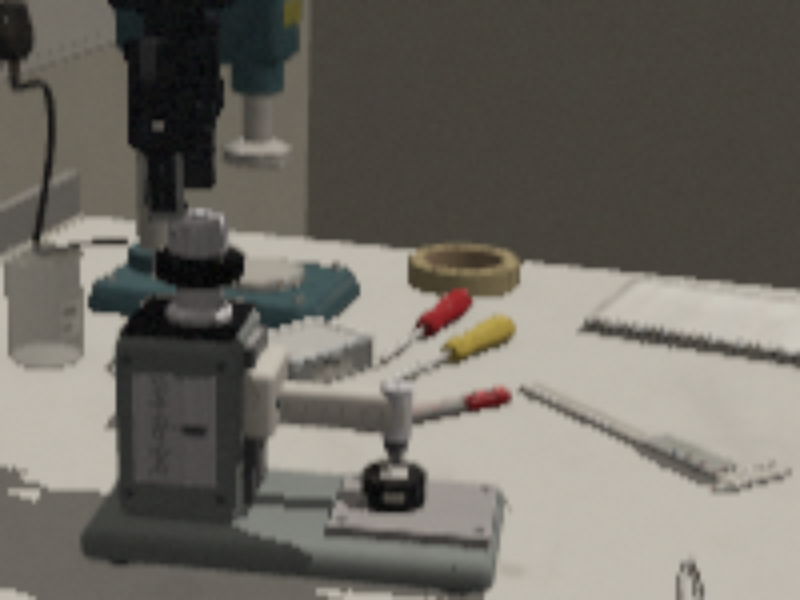

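View pics/w8.png

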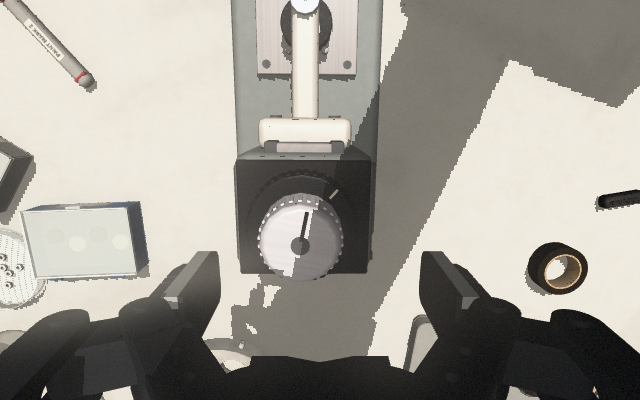

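```bash
python3 - <<'E'
from h import *
np.set_printoptions(suppress=True,precision=1)
c=ld('w8');P=cloud(c)
m=(P[...,2]>202)&(P[...,2]<222)&(np.hypot(P[...,0]-659,P[...,1]+57)<40)
v,u=np.nonzero(m);print(len(u),u.min(),u.max(),v.min(),v.max());q=P[m];print(np.median(q,0),cv2.minEnclosingCircle(q[:,:2].astype(np.float32)))
m=(P[...,2]>180)&(P[...,2]<196)&(np.hypot(P[...,0]-659,P[...,1]+57)<45)
q=P[m];print('ring',len(q),cv2.minEnclosingCircle(q[:,:2].astype(np.float32)),np.median(q[:,2]))
print(ray(c,300.5,240,211.5))
cv2.imwrite('pics/w8c.png',cv2.resize(c['color'][150:300,220:400],None,fx=4,fy=4))
E
```

```text
5618 216 343 197 295
[659.6 -59.3 211.5] ((666.9683837890625, -66.13307189941406), 27.58515167236328)
ring 3861 ((661.8680419921875, -59.06171417236328), 27.797883987426758) 189.0272928996119
[659.5 -59.  211.5]
```

View pics/w8c.png

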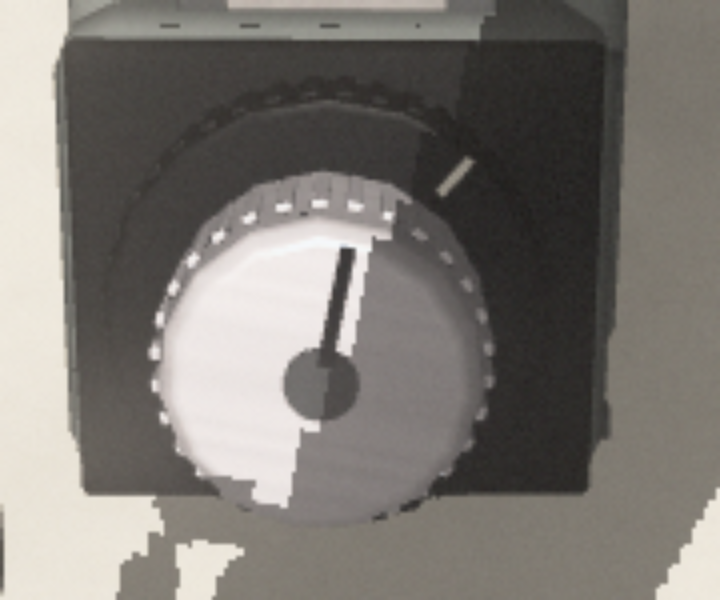

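Call:
servo_tool([
  {"tx": -0.1, "ty": -0.06, "tz": -0.02, "roll": 0, "jaw": 80},
  {"tx": -0.08, "ty": -0.06, "tz": 0, "roll": 0, "jaw": 80},
  {"tx": 0, "ty": 0, "tz": 0.1, "roll": 0, "jaw": 80},
  {"tx": 0, "ty": 0, "tz": 0.2, "roll": 0, "jaw": 80},
  {"tx": 0, "ty": 0, "tz": 0.25, "roll": 0, "jaw": 80},
  {"tx": 0, "ty": 0, "tz": 0.2, "roll": 0, "jaw": 80},
  {"tx": 0, "ty": 0, "tz": 0.05, "roll": 0, "jaw": 80},
  {"tx": 0, "ty": 0, "tz": 0, "roll": 0, "jaw": 75},
  {"tx": 0, "ty": 0, "tz": 0, "roll": 0, "jaw": 70},
  {"tx": 0, "ty": 0, "tz": 0, "roll": 0, "jaw": 66},
])

```text
time_s: 18.35
tool_pos: [658.9, -60.3, 190.6]
tcp_rot: [-1.995, -2.372, 0.032]
contact_force: [-0.1, -0.6, -0.1]
gripper_width: 66.0
```

```bash
python3 - <<'E'
from h import *
st();go(661.7,-59,190,99.45)
c=cap('wrist','w9');s=cap('side','s9')
cv2.imwrite('pics/s9c.png',cv2.resize(s['color'][90:240,240:440],None,fx=4,fy=4))
E
```

```text
time_s 18.35
joints [-0.204  0.208  1.55   0.002  1.431 -1.948]
tool_pos [658.921 -60.328 190.609]
tcp_rot [-1.995 -2.372  0.032]
contact_force [-0.069 -0.594 -0.131]
ft_torque [-0.018 -0.047  0.034]
gripper_width 65.979
pos [658.9 -60.3 190.6] theta 99.8 units tx ty tz [0.016 0.06  0.01 ] roll units 0.08 q [-0.2   0.21  1.55  0.    1.43 -1.95] tilt [-0.046  0.011 -0.999]
```

View pics/s9c.png

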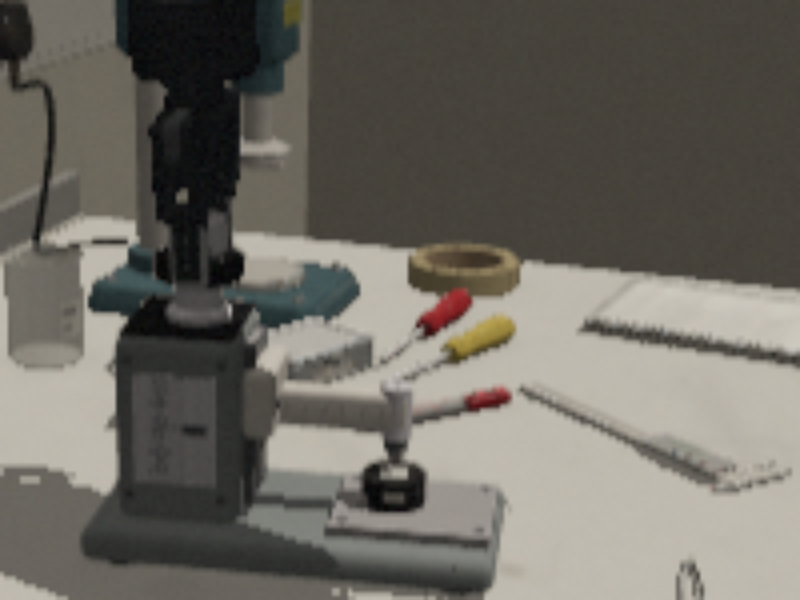

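View pics/w9.png

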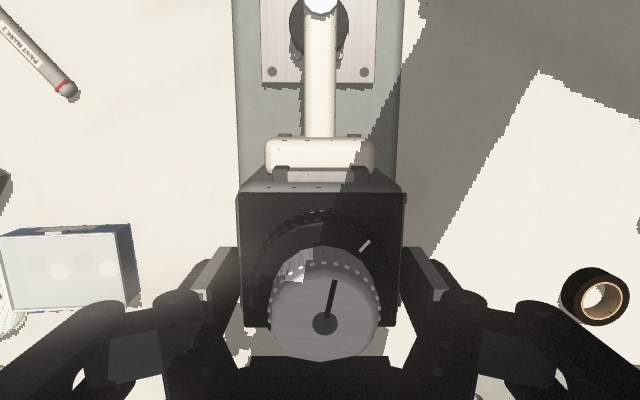

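Call:
servo_tool([
  {"tx": 0.02, "ty": 0.06, "tz": 0, "roll": 0, "jaw": 64},
  {"tx": 0, "ty": 0, "tz": 0, "roll": 0, "jaw": 60},
  {"tx": 0, "ty": 0, "tz": 0, "roll": 0, "jaw": 56},
  {"tx": 0, "ty": 0, "tz": 0, "roll": 0, "jaw": 54},
  {"tx": 0, "ty": 0, "tz": 0, "roll": 0, "jaw": 52},
  {"tx": 0, "ty": 0, "tz": 0, "roll": 0, "jaw": 48},
  {"tx": 0, "ty": 0, "tz": 0, "roll": 0, "jaw": 44},
  {"tx": 0, "ty": 0, "tz": 0, "roll": 0, "jaw": 44},
  {"tx": 0, "ty": 0, "tz": 0, "roll": 0, "jaw": 44},
  {"tx": 0, "ty": 0, "tz": 0, "roll": 0, "jaw": 44},
], squeeze=60)

```text
time_s: 19.7
tool_pos: [662.2, -58.8, 191.7]
tcp_rot: [-1.996, -2.373, 0.031]
contact_force: [-1.2, -0.1, 1.7]
gripper_width: 52.0
```

```bash
python3 - <<'E'
from h import *
st();go(661.7,-59,190,99.45)
c=cap('wrist','w10')
E
```

```text
time_s 19.7
joints [-0.201  0.214  1.541  0.002  1.432 -1.944]
tool_pos [662.23  -58.762 191.688]
tcp_rot [-1.996 -2.373  0.031]
contact_force [-1.228 -0.075  1.747]
ft_torque [0.015 0.104 0.061]
gripper_width 51.988
pos [662.2 -58.8 191.7] theta 99.8 units tx ty tz [-0.003 -0.01   0.034] roll units 0.08 q [-0.2   0.21  1.54  0.    1.43 -1.94] tilt [-0.044  0.011 -0.999]
```

View pics/w10.png

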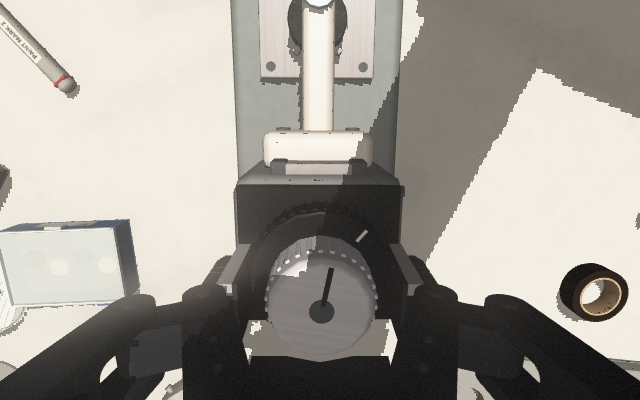

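Call:
servo_tool([
  {"tx": 0, "ty": 0, "tz": 0, "roll": 0.5, "jaw": 44},
  {"tx": 0, "ty": 0, "tz": 0, "roll": 0.8, "jaw": 44},
  {"tx": 0, "ty": 0, "tz": 0, "roll": 0.8, "jaw": 44},
  {"tx": 0, "ty": 0, "tz": 0, "roll": 0.8, "jaw": 44},
  {"tx": 0, "ty": 0, "tz": 0, "roll": 0.8, "jaw": 44},
  {"tx": 0, "ty": 0, "tz": 0, "roll": 0.8, "jaw": 44},
  {"tx": 0, "ty": 0, "tz": 0, "roll": 0.8, "jaw": 44},
  {"tx": 0, "ty": 0, "tz": 0, "roll": 0.5, "jaw": 44},
  {"tx": 0, "ty": 0, "tz": 0, "roll": 0.2, "jaw": 44},
  {"tx": 0, "ty": 0, "tz": 0, "roll": 0.2, "jaw": 44},
])

```text
time_s: 21.0
tool_pos: [662.3, -59.0, 191.6]
tcp_rot: [-2.573, -1.735, 0.042]
contact_force: [-2.0, -1.6, 1.8]
gripper_width: 52.1
```

```bash
python3 - <<'E'
from h import *
st();go(661.7,-59,190,99.45)
c=cap('wrist','w11');s=cap('side','s11');
for i in range(4): print(np.round(bot.read_state()['ft_torque'],3)); 
cv2.imwrite('pics/s11c.png',cv2.resize(s['color'][90:240,240:440],None,fx=4,fy=4))
E
```

```text
time_s 21.0
joints [-0.204  0.214  1.542  0.008  1.433 -1.391]
tool_pos [662.267 -59.004 191.648]
tcp_rot [-2.573 -1.735  0.042]
contact_force [-1.975 -1.607  1.784]
ft_torque [ 0.703 -0.108  0.189]
gripper_width 52.089
pos [662.3 -59.  191.6] theta 68.0 units tx ty tz [-0.004 -0.009  0.033] roll units -6.3 q [-0.2   0.21  1.54  0.01  1.43 -1.39] tilt [-0.044  0.017 -0.999]
[ 0.675 -0.127  0.024]
[ 0.675 -0.127  0.024]
[ 0.675 -0.127  0.024]
[ 0.675 -0.127  0.024]
```

View pics/s11c.png

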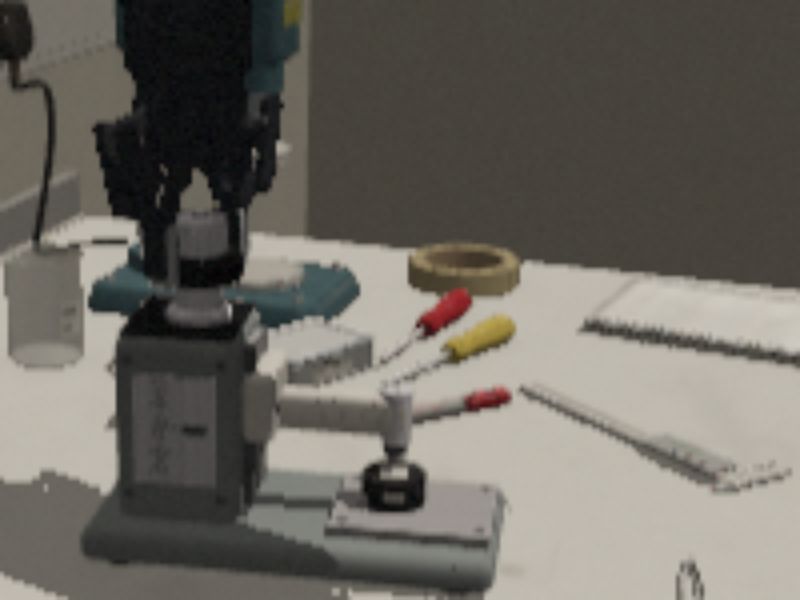

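View pics/w11.png

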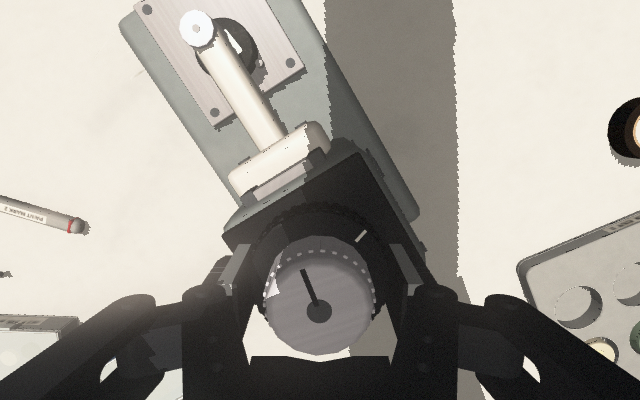

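```bash
python3 - <<'E'
from h import *
c=ld('s8')
E=c['extrinsics'];K=c['K']
for z in (55,57,59,61,63,65,112,108):
    p=np.linalg.inv(E)@[537.5,-79,z,1]; q=K@p[:3]; print(z,np.round(q[:2]/q[2],1))
cv2.imwrite('pics/s8d.png',cv2.resize(c['color'][180:220,325:355],None,fx=18,fy=14,interpolation=cv2.INTER_NEAREST))
E
```

```text
55 [337.7 207.5]
57 [337.7 206.8]
59 [337.8 206. ]
61 [337.8 205.3]
63 [337.8 204.6]
65 [337.8 203.8]
112 [338.6 186.1]
108 [338.5 187.7]
```

View pics/s8d.png

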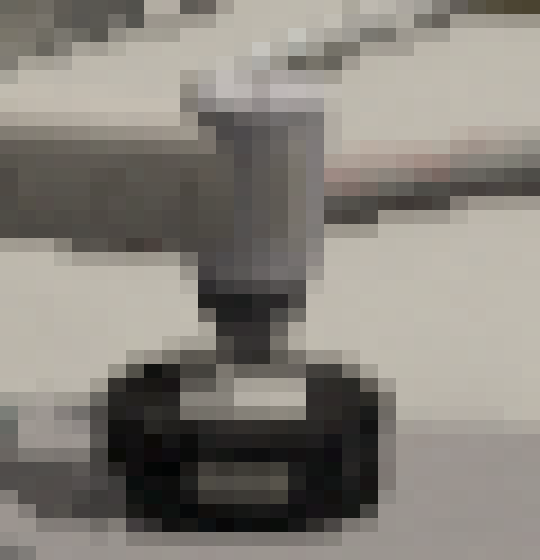

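Call:
servo_tool([
  {"tx": 0, "ty": 0, "tz": 0, "roll": 0.4, "jaw": 44},
  {"tx": 0, "ty": 0, "tz": 0, "roll": 0.4, "jaw": 44},
  {"tx": 0, "ty": 0, "tz": 0, "roll": 0.4, "jaw": 44},
  {"tx": 0, "ty": 0, "tz": 0, "roll": 0.4, "jaw": 44},
  {"tx": 0, "ty": 0, "tz": 0, "roll": 0.4, "jaw": 44},
  {"tx": 0, "ty": 0, "tz": 0, "roll": 0.4, "jaw": 44},
  {"tx": 0, "ty": 0, "tz": 0, "roll": 0.4, "jaw": 44},
  {"tx": 0, "ty": 0, "tz": 0, "roll": 0.4, "jaw": 44},
  {"tx": 0, "ty": 0, "tz": 0, "roll": 0.4, "jaw": 44},
  {"tx": 0, "ty": 0, "tz": 0, "roll": 0.4, "jaw": 44},
])

```text
time_s: 22.35
tool_pos: [662.3, -59.1, 191.6]
tcp_rot: [-2.855, -1.229, 0.05]
contact_force: [-3.9, -2.5, 0.7]
gripper_width: 51.9
```

```bash
python3 - <<'E'
from h import *
st();go(661.7,-59,190,99.45)
E
```

```text
time_s 22.35
joints [-0.204  0.213  1.542  0.008  1.432 -1.019]
tool_pos [662.274 -59.148 191.636]
tcp_rot [-2.855 -1.229  0.05 ]
contact_force [-3.851 -2.547  0.658]
ft_torque [ 0.949 -0.623  0.246]
gripper_width 51.873
pos [662.3 -59.1 191.6] theta 46.6 units tx ty tz [-0.005 -0.009  0.033] roll units -10.57 q [-0.2   0.21  1.54  0.01  1.43 -1.02] tilt [-0.043  0.017 -0.999]
```

Call:
servo_tool([
  {"tx": 0, "ty": 0, "tz": 0, "roll": 0.2, "jaw": 44},
  {"tx": 0, "ty": 0, "tz": 0, "roll": 0.2, "jaw": 44},
  {"tx": 0, "ty": 0, "tz": 0, "roll": 0.2, "jaw": 44},
  {"tx": 0, "ty": 0, "tz": 0, "roll": 0.2, "jaw": 44},
  {"tx": 0, "ty": 0, "tz": 0, "roll": 0.2, "jaw": 44},
  {"tx": 0, "ty": 0, "tz": 0, "roll": 0.2, "jaw": 44},
  {"tx": 0, "ty": 0, "tz": 0, "roll": 0.2, "jaw": 44},
  {"tx": 0, "ty": 0, "tz": 0, "roll": 0.2, "jaw": 44},
  {"tx": 0, "ty": 0, "tz": 0, "roll": 0.2, "jaw": 44},
  {"tx": 0, "ty": 0, "tz": 0, "roll": 0.2, "jaw": 44},
])

```text
time_s: 23.6
tool_pos: [662.2, -59.2, 191.7]
tcp_rot: [-2.964, -0.949, 0.051]
contact_force: [-6.1, -2.2, 1.1]
gripper_width: 52.0
```

```bash
python3 - <<'E'
from h import *
s=bot.read_state();print(np.round(s['ft_torque'],3),np.round(s['contact_force'],1),np.round(s['effort'],3));go(661.7,-59,190,99.45)
c=cap('side','s12')
cv2.imwrite('pics/s12d.png',cv2.resize(c['color'][180:220,325:355],None,fx=18,fy=14,interpolation=cv2.INTER_NEAREST))
s=bot.read_state();print(np.round(s['ft_torque'],3));
E
```

```text
[ 0.901 -0.819  0.238] [-6.1 -2.2  1.1] [  1.831 -43.133 -36.122  -0.598   0.248   0.158]
pos [662.2 -59.2 191.7] theta 35.5 units tx ty tz [-0.005 -0.009  0.034] roll units -12.79 q [-0.2   0.21  1.54  0.01  1.43 -0.83] tilt [-0.04   0.018 -0.999]
[ 0.865 -0.894  0.103]
```

View pics/s12d.png

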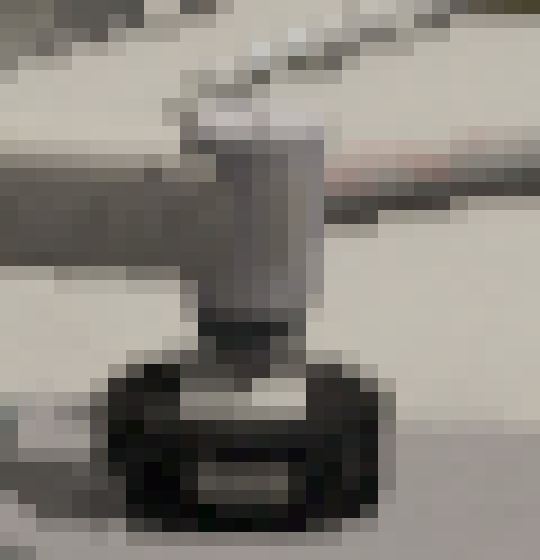

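Call:
servo_tool([
  {"tx": -0.012, "ty": -0.008, "tz": 0, "roll": 0.2, "jaw": 44},
  {"tx": 0, "ty": 0, "tz": 0, "roll": 0.2, "jaw": 44},
  {"tx": 0, "ty": 0, "tz": 0, "roll": 0.2, "jaw": 44},
  {"tx": 0, "ty": 0, "tz": 0, "roll": 0.2, "jaw": 44},
  {"tx": 0, "ty": 0, "tz": 0, "roll": 0.2, "jaw": 44},
  {"tx": 0, "ty": 0, "tz": 0, "roll": 0.2, "jaw": 44},
  {"tx": 0, "ty": 0, "tz": 0, "roll": 0.2, "jaw": 44},
  {"tx": 0, "ty": 0, "tz": 0, "roll": 0.2, "jaw": 44},
  {"tx": 0, "ty": 0, "tz": 0, "roll": 0.2, "jaw": 44},
  {"tx": 0, "ty": 0, "tz": 0, "roll": 0.2, "jaw": 44},
])

```text
time_s: 24.9
tool_pos: [662.1, -59.3, 191.7]
tcp_rot: [-3.046, -0.663, 0.05]
contact_force: [-6.3, -2.2, 1.4]
gripper_width: 52.0
```

```bash
cat > m.py <<'E'
from h import *
s=bot.read_state();print(np.round(s['ft_torque'],3),np.round(s['contact_force'],1),np.round(s['effort'],3));go(661.7,-59,190,99.45)
E
python3 m.py
```

```text
[ 0.799 -1.275  0.228] [-6.3 -2.2  1.4] [  1.525 -43.045 -36.109  -0.574   0.646   0.149]
pos [662.1 -59.3 191.7] theta 24.6 units tx ty tz [-0.005 -0.009  0.034] roll units -14.97 q [-0.2   0.21  1.55  0.01  1.42 -0.63] tilt [-0.036  0.016 -0.999]
```

Call:
servo_tool([
  {"tx": -0.01, "ty": -0.005, "tz": 0, "roll": 0.2, "jaw": 44},
  {"tx": 0, "ty": 0, "tz": 0, "roll": 0.2, "jaw": 44},
  {"tx": 0, "ty": 0, "tz": 0, "roll": 0.2, "jaw": 44},
  {"tx": 0, "ty": 0, "tz": 0, "roll": 0.2, "jaw": 44},
  {"tx": 0, "ty": 0, "tz": 0, "roll": 0.2, "jaw": 44},
  {"tx": 0, "ty": 0, "tz": 0, "roll": 0.2, "jaw": 44},
  {"tx": 0, "ty": 0, "tz": 0, "roll": 0.2, "jaw": 44},
  {"tx": 0, "ty": 0, "tz": 0, "roll": 0.2, "jaw": 44},
  {"tx": 0, "ty": 0, "tz": 0, "roll": 0.2, "jaw": 44},
  {"tx": 0, "ty": 0, "tz": 0, "roll": 0.2, "jaw": 44},
])

```text
time_s: 26.15
tool_pos: [662.0, -59.4, 191.7]
tcp_rot: [-3.102, -0.376, 0.048]
contact_force: [-5.7, -1.0, 0.1]
gripper_width: 52.1
```

```bash
python3 m.py; python3 - <<'E'
from h import *
c=cap('side','s13')
cv2.imwrite('pics/s13d.png',cv2.resize(c['color'][180:220,325:355],None,fx=18,fy=14,interpolation=cv2.INTER_NEAREST))
E
```

```text
[ 0.525 -1.515  0.222] [-5.7 -1.   0.1] [  1.134 -42.944 -36.114  -0.48    0.963   0.137]
pos [662.  -59.4 191.7] theta 13.8 units tx ty tz [-0.003 -0.009  0.034] roll units -17.12 q [-0.2   0.21  1.55  0.01  1.42 -0.45] tilt [-0.033  0.013 -0.999]
```

View pics/s13d.png

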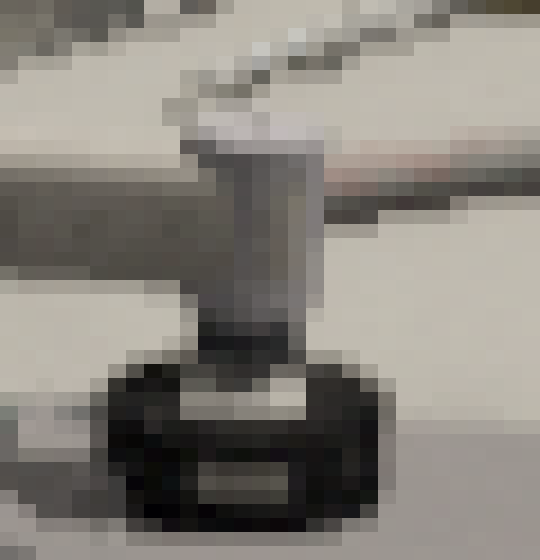

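Call:
servo_tool([
  {"tx": -0.01, "ty": 0, "tz": 0, "roll": 0.2, "jaw": 44},
  {"tx": 0, "ty": 0, "tz": 0, "roll": 0.2, "jaw": 44},
  {"tx": 0, "ty": 0, "tz": 0, "roll": 0.2, "jaw": 44},
  {"tx": 0, "ty": 0, "tz": 0, "roll": 0.2, "jaw": 44},
  {"tx": 0, "ty": 0, "tz": 0, "roll": 0.2, "jaw": 44},
  {"tx": 0, "ty": 0, "tz": 0, "roll": 0.2, "jaw": 44},
  {"tx": 0, "ty": 0, "tz": 0, "roll": 0.2, "jaw": 44},
  {"tx": 0, "ty": 0, "tz": 0, "roll": 0.2, "jaw": 44},
  {"tx": 0, "ty": 0, "tz": 0, "roll": 0.2, "jaw": 44},
  {"tx": 0, "ty": 0, "tz": 0, "roll": 0.2, "jaw": 44},
])

```text
time_s: 27.45
tool_pos: [661.6, -59.6, 191.8]
tcp_rot: [-3.13, -0.087, 0.053]
contact_force: [-0.6, -0.3, -1.0]
gripper_width: 51.9
```

```bash
python3 m.py; python3 - <<'E'
from h import *
c=cap('side','s14')
cv2.imwrite('pics/s14d.png',cv2.resize(c['color'][180:220,325:355],None,fx=18,fy=14,interpolation=cv2.INTER_NEAREST))
E
```

```text
[ 0.118 -0.722  0.325] [-0.6 -0.3 -1. ] [  0.16  -44.136 -35.346  -0.102   0.699   0.17 ]
pos [661.6 -59.6 191.8] theta 3.2 units tx ty tz [ 0.003 -0.011  0.036] roll units -19.25 q [-0.2   0.21  1.55  0.    1.42 -0.26] tilt [-0.034  0.009 -0.999]
```

View pics/s14d.png

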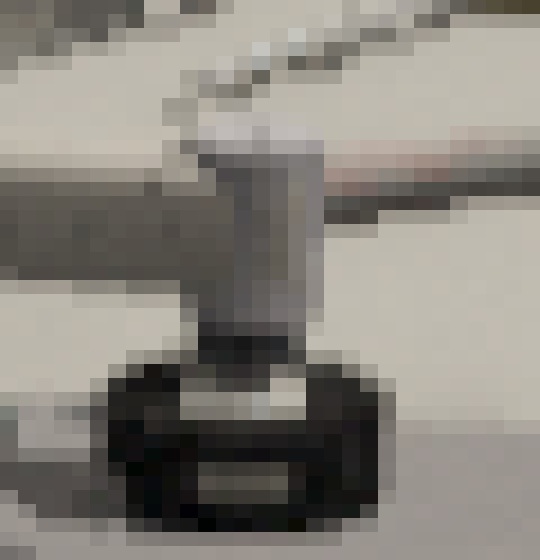

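Call:
servo_tool([
  {"tx": 0, "ty": 0, "tz": 0, "roll": 0, "jaw": 44},
  {"tx": 0, "ty": 0, "tz": 0, "roll": 0, "jaw": 44},
  {"tx": 0, "ty": 0, "tz": 0, "roll": 0, "jaw": 44},
  {"tx": 0, "ty": 0, "tz": 0, "roll": 0, "jaw": 44},
  {"tx": 0, "ty": 0, "tz": 0, "roll": 0, "jaw": 44},
  {"tx": 0, "ty": 0, "tz": 0, "roll": 0, "jaw": 44},
  {"tx": 0, "ty": 0, "tz": 0, "roll": 0, "jaw": 44},
  {"tx": 0, "ty": 0, "tz": 0, "roll": 0.2, "jaw": 44},
  {"tx": 0, "ty": 0, "tz": 0, "roll": 0.2, "jaw": 44},
  {"tx": 0, "ty": 0, "tz": 0, "roll": 0.2, "jaw": 44},
])

```text
time_s: 28.75
tool_pos: [661.6, -59.6, 191.8]
tcp_rot: [-3.132, 0.001, 0.053]
contact_force: [-1.0, -0.4, 0.0]
gripper_width: 51.7
```

```bash
python3 m.py; python3 - <<'E'
from h import *
c=cap('wrist','w14')
E
python3 m.py
```

```text
[ 0.078 -0.709  0.267] [-1.  -0.4  0. ] [  0.076 -44.122 -35.371  -0.093   0.713   0.196]
pos [661.6 -59.6 191.8] theta -0.0 units tx ty tz [ 0.004 -0.011  0.035] roll units -19.9 q [-0.2   0.21  1.55  0.    1.42 -0.2 ] tilt [-0.034  0.009 -0.999]
[ 0.074 -0.735  0.141] [-1.1 -0.9  0.4] [  0.193 -44.123 -35.371  -0.113   0.716   0.22 ]
pos [661.6 -59.5 191.8] theta -0.1 units tx ty tz [ 0.004 -0.01   0.035] roll units -19.9 q [-0.2   0.21  1.55  0.    1.42 -0.2 ] tilt [-0.034  0.009 -0.999]
```

View pics/w14.png

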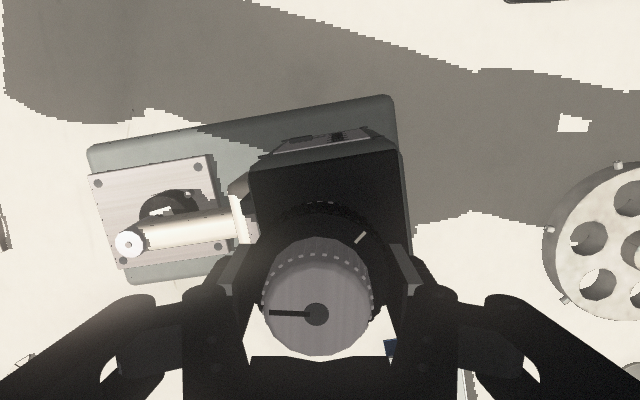

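Call:
servo_tool([
  {"tx": 0, "ty": 0, "tz": 0, "roll": 0.1, "jaw": 44},
  {"tx": 0, "ty": 0, "tz": 0, "roll": 0.1, "jaw": 44},
  {"tx": 0, "ty": 0, "tz": 0, "roll": 0.1, "jaw": 44},
  {"tx": 0, "ty": 0, "tz": 0, "roll": 0.1, "jaw": 44},
  {"tx": 0, "ty": 0, "tz": 0, "roll": 0.1, "jaw": 44},
  {"tx": 0, "ty": 0, "tz": 0, "roll": 0.1, "jaw": 44},
  {"tx": 0, "ty": 0, "tz": 0, "roll": 0.1, "jaw": 44},
  {"tx": 0, "ty": 0, "tz": 0, "roll": 0.1, "jaw": 44},
  {"tx": 0, "ty": 0, "tz": 0, "roll": 0.1, "jaw": 44},
  {"tx": 0, "ty": 0, "tz": 0, "roll": 0.1, "jaw": 44},
])

```text
time_s: 30.05
tool_pos: [661.5, -59.5, 191.8]
tcp_rot: [-3.131, 0.147, 0.054]
contact_force: [-0.3, -0.5, -0.4]
gripper_width: 52.1
```

```bash
python3 m.py; python3 - <<'E'
from h import *
c=cap('side','s15')
cv2.imwrite('pics/s15d.png',cv2.resize(c['color'][180:220,325:355],None,fx=18,fy=14,interpolation=cv2.INTER_NEAREST))
E
python3 m.py
```

```text
[-0.007 -0.763  0.348] [-0.3 -0.5 -0.4] [-7.0000e-03 -4.4043e+01 -3.5414e+01 -5.2000e-02  7.0400e-01  3.0200e-01]
pos [661.5 -59.5 191.8] theta -5.4 units tx ty tz [ 0.004 -0.011  0.035] roll units -20.97 q [-0.2   0.21  1.55  0.    1.42 -0.11] tilt [-0.034  0.009 -0.999]
[ 0.031 -0.782  0.257] [-1.  -0.8  0.8] [  0.055 -44.043 -35.414  -0.063   0.706   0.306]
pos [661.5 -59.6 191.8] theta -5.4 units tx ty tz [ 0.004 -0.012  0.035] roll units -20.97 q [-0.2   0.21  1.55  0.    1.42 -0.11] tilt [-0.034  0.009 -0.999]
```

View pics/s15d.png

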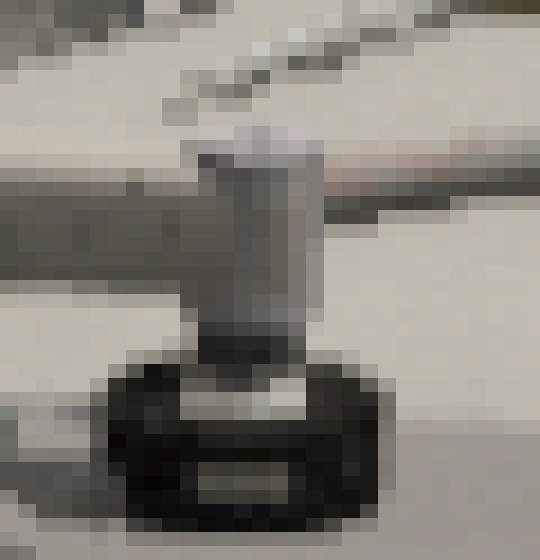

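Call:
servo_tool([
  {"tx": 0, "ty": 0, "tz": 0, "roll": 0, "jaw": 44},
  {"tx": 0, "ty": 0, "tz": 0, "roll": 0, "jaw": 44},
  {"tx": 0, "ty": 0, "tz": 0, "roll": -0.1, "jaw": 44},
  {"tx": 0, "ty": 0, "tz": 0, "roll": -0.1, "jaw": 44},
  {"tx": 0, "ty": 0, "tz": 0, "roll": -0.1, "jaw": 44},
  {"tx": 0, "ty": 0, "tz": 0, "roll": -0.1, "jaw": 44},
  {"tx": 0, "ty": 0, "tz": 0, "roll": -0.1, "jaw": 44},
  {"tx": 0, "ty": 0, "tz": 0, "roll": -0.1, "jaw": 44},
  {"tx": 0, "ty": 0, "tz": 0, "roll": -0.1, "jaw": 44},
  {"tx": 0, "ty": 0, "tz": 0, "roll": -0.1, "jaw": 44},
])

```text
time_s: 31.35
tool_pos: [661.6, -59.6, 191.8]
tcp_rot: [-3.132, 0.035, 0.053]
contact_force: [-0.1, -0.5, -0.3]
gripper_width: 52.1
```

```bash
python3 m.py; python3 - <<'E'
from h import *
c=cap('wrist','w15')
E
python3 m.py
```

```text
[ 0.094 -0.758 -0.117] [-0.1 -0.5 -0.3] [  0.361 -44.127 -35.37   -0.2     0.708  -0.053]
pos [661.6 -59.6 191.8] theta -1.3 units tx ty tz [ 0.004 -0.011  0.036] roll units -20.15 q [-0.2   0.21  1.55  0.    1.42 -0.18] tilt [-0.034  0.009 -0.999]
[ 0.062 -0.663 -0.029] [-0.6 -0.9  0.1] [  0.293 -44.131 -35.366  -0.188   0.709  -0.049]
pos [661.6 -59.6 191.8] theta -1.3 units tx ty tz [ 0.004 -0.011  0.036] roll units -20.14 q [-0.2   0.21  1.55  0.    1.42 -0.18] tilt [-0.034  0.009 -0.999]
```

Call:
servo_tool([
  {"tx": 0, "ty": 0, "tz": 0, "roll": 0, "jaw": 44},
  {"tx": 0, "ty": 0, "tz": 0, "roll": 0, "jaw": 44},
  {"tx": 0, "ty": 0, "tz": 0, "roll": 0.1, "jaw": 44},
  {"tx": 0, "ty": 0, "tz": 0, "roll": 0.1, "jaw": 44},
  {"tx": 0, "ty": 0, "tz": 0, "roll": 0.1, "jaw": 44},
  {"tx": 0, "ty": 0, "tz": 0, "roll": 0.1, "jaw": 44},
  {"tx": 0, "ty": 0, "tz": 0, "roll": 0.1, "jaw": 44},
  {"tx": 0, "ty": 0, "tz": 0, "roll": 0.1, "jaw": 44},
  {"tx": 0, "ty": 0, "tz": 0, "roll": 0.1, "jaw": 44},
  {"tx": 0, "ty": 0, "tz": 0, "roll": 0.1, "jaw": 44},
])

```text
time_s: 32.65
tool_pos: [661.5, -59.6, 191.8]
tcp_rot: [-3.131, 0.147, 0.054]
contact_force: [-1.2, 0.3, 0.4]
gripper_width: 52.2
```

```bash
python3 m.py; python3 - <<'E'
from h import *
c=cap('wrist','w16')
E
python3 m.py
```

```text
[-0.053 -0.723  0.389] [-1.2  0.3  0.4] [-7.0000e-03 -4.4054e+01 -3.5408e+01 -5.2000e-02  7.0300e-01  3.0200e-01]
pos [661.5 -59.6 191.8] theta -5.4 units tx ty tz [ 0.004 -0.011  0.036] roll units -20.97 q [-0.2   0.21  1.55  0.    1.42 -0.11] tilt [-0.034  0.009 -0.999]
[ 0.036 -0.696  0.258] [ 0.4 -0.5 -0.8] [  0.059 -44.051 -35.41   -0.064   0.702   0.297]
pos [661.5 -59.6 191.8] theta -5.4 units tx ty tz [ 0.004 -0.012  0.036] roll units -20.97 q [-0.2   0.21  1.55  0.    1.42 -0.11] tilt [-0.034  0.009 -0.999]
```

Call:
servo_tool([
  {"tx": 0, "ty": 0, "tz": 0, "roll": 0, "jaw": 56},
  {"tx": 0, "ty": 0, "tz": 0, "roll": 0, "jaw": 66},
  {"tx": 0, "ty": 0, "tz": 0, "roll": 0, "jaw": 80},
  {"tx": 0, "ty": 0, "tz": 0, "roll": 0, "jaw": 80},
  {"tx": 0, "ty": 0, "tz": -0.1, "roll": 0, "jaw": 80},
  {"tx": 0, "ty": 0, "tz": -0.3, "roll": 0, "jaw": 80},
  {"tx": 0, "ty": 0, "tz": -0.4, "roll": 0, "jaw": 80},
  {"tx": 0, "ty": 0, "tz": -0.4, "roll": 0, "jaw": 80},
  {"tx": 0, "ty": 0, "tz": -0.4, "roll": 0, "jaw": 80},
  {"tx": 0, "ty": 0, "tz": 0, "roll": 0, "jaw": 80},
])

```text
time_s: 33.95
tool_pos: [664.8, -60.5, 280.2]
tcp_rot: [-3.131, 0.151, 0.053]
contact_force: [0.9, 0.2, 0.2]
gripper_width: 80.2
```

```bash
python3 m.py; python3 - <<'E'
from h import *
c=cap('wrist','w17');s=cap('side','s17')
cv2.imwrite('pics/s17c.png',cv2.resize(s['color'][90:240,240:440],None,fx=4,fy=4))
E
```

```text
[-0.023 -0.028 -0.04 ] [0.9 0.2 0.2] [-3.0000e-03 -4.4044e+01 -3.7224e+01  4.0000e-03  1.7800e-01  0.0000e+00]
pos [664.8 -60.5 280.2] theta -5.5 units tx ty tz [-0.003 -0.014  1.804] roll units -20.99 q [-0.2   0.16  1.46  0.    1.56 -0.11] tilt [-0.033  0.008 -0.999]
```

View pics/w17.png

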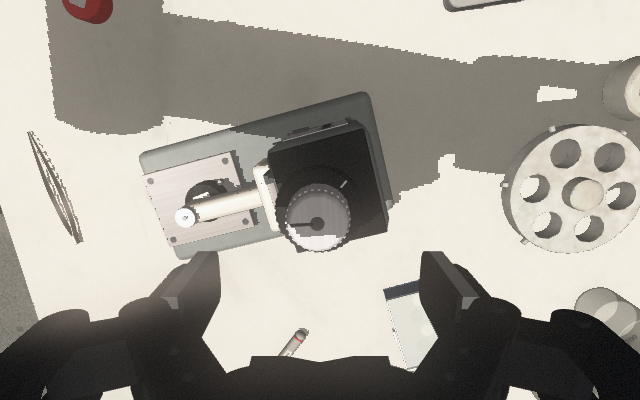

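View pics/s17c.png

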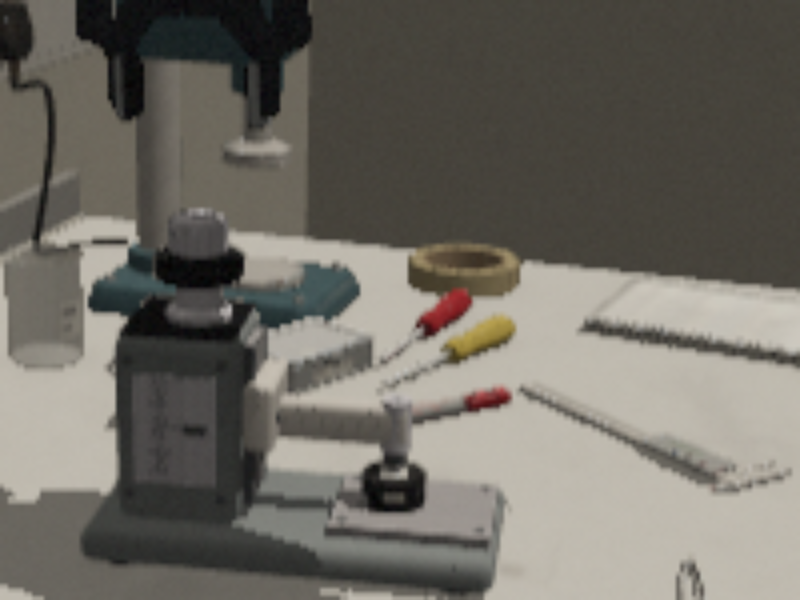

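```bash
python3 - <<'E'
from h import *
c=ld('w17')
cv2.imwrite('pics/w17c.png',np.hstack([cv2.resize(c['color'][150:250,265:375],None,fx=3.6,fy=3.6),cv2.resize(c['color'][150:250,145:255],None,fx=3.6,fy=3.6)]))
a=ld('w8')
ang=lambda c,p,q,z:np.degrees(np.arctan2(*(ray(c,*q,z)-ray(c,*p,z))[[1,0]]))
print('mark before',ang(a,(220+440/4,150+193/4),(220+472/4,150+160/4),189),'zero',ang(a,(220+325/4,150+365/4),(220+348/4,150+248/4),211.5))
print('zero tip before',ray(a,220+348/4,150+248/4,211.5))
E
```

```text
mark before 146.54906739068917 zero 178.73971329830954
zero tip before [647.14080631 -58.32061669 211.5       ]
```

View pics/w17c.png

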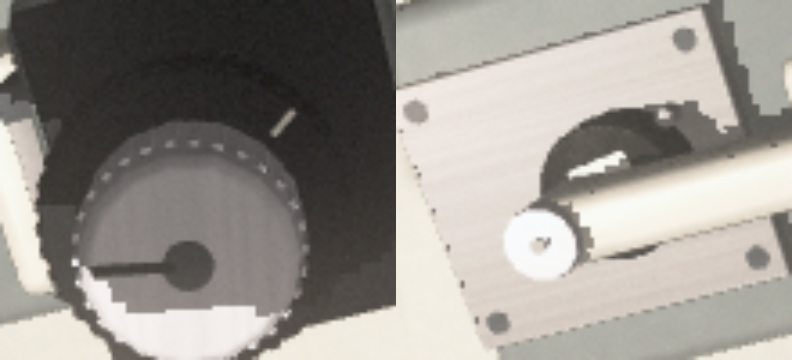

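```bash
python3 - <<'E'
from h import *
c=ld('w17');P=cloud(c)
f=lambda x,y:(265+x/3.6,150+y/3.6)
ang=lambda c,p,q,z:np.degrees(np.arctan2(*(ray(c,*q,z)-ray(c,*p,z))[[1,0]]))
print('mark',ang(c,f(273,133),f(293,110),189),'zero',ang(c,f(188,265),f(92,270),211.5),'tip',ray(c,*f(92,270),211.5))
cen=np.array([537.3,-79])
for nm in('w17','w14','w9'):
    c=ld(nm);P=cloud(c)
    m=(abs(P[...,2]-55)<3)&(np.hypot(P[...,0]-cen[0],P[...,1]-cen[1])<27)
    q=P[m][:,:2]
    # corner points of hull, circle with fixed r=20 least squares on hull's far points
    h=cv2.convexHull(q.astype(np.float32))[:,0]
    print(nm,len(q),np.median(P[m][:,2]),cv2.minEnclosingCircle(h))
    # housing top circle & seat frame from table
    m=(P[...,2]>98)&(P[...,2]<112)&(np.hypot(P[...,0]-cen[0],P[...,1]-cen[1])<14);q=P[m]
    d=(q[:,:2]-cen)@[.9866,.163]; fr=q[d<0][:,:2]
    print(' head front x-ext',np.percentile(d,0.5) if len(d) else None, 'y mid',np.median((fr-cen)@[-.163,.9866]) if len(fr) else None,np.median(q[:,2]) if len(q) else None)
E
```

```text
mark 44.90929946083014 zero 178.2910477058621 tip [647.23607348 -58.7214568  211.5       ]
w17 428 55.06834226227332 ((539.1123657226562, -79.31916809082031), 20.091554641723633)
 head front x-ext -7.600089224504613 y mid -0.7458499363839438 103.3053564572553
w14 798 55.10153698469537 ((538.1250610351562, -74.39171600341797), 19.888334274291992)
 head front x-ext -7.571763079109149 y mid -0.3892020480635261 103.76921836397122
w9 1004 55.13423748834876 ((538.8807983398438, -79.64793395996094), 20.105195999145508)
 head front x-ext 3.0745596913414315 y mid None 108.49816093806209
```

```bash
python3 -c "
from plant import bot
print(bot.finish_job())"
```

```text
the job is handed in; nothing more can be done
None
```

I put the 40 mm black specimen on the tester's table and pushed it home against the pins. I then turned the coarse ring clockwise to an estimated 26–30 N on the indenter, let go, and handed the job in at about 34 s. The hand-in gave no verdict.

**Seating:** The wrist camera showed the disc's axis within about 1–2 mm of the seat, which is my measuring uncertainty, and its top at 55 mm, so it stands flat. The left pin visibly touches the disc. The arm hid the right pin in the last picture. Before the ring was turned, the last push met steady resistance of about 6 N.

**Preload:** There is no direct reading of the indenter force, so I worked it out from the torque needed to turn the ring:
- Comparing clockwise and anticlockwise torque near the end gave about 26 N from both the wrist sensor and the joint 6 torque. That is averaged over the last 4° of turning, and comes to about 29 N at the final angle.
- The rise over the torque before contact gave about 28 N from the wrist sensor, using an averaged reading.
- Single torque readings disagreed by about 6 N or more, including one that read too high at 97°.

**Ring and zero knob:** The gripper turned 105°, while the mark on the ring showed about 102°; the mark was read by hand to a few degrees. The zero mark moved about 0.4 mm, which is within measuring noise.

**Everything else:** At the end the gripper was open and clear above the tester, with contact forces at noise level. I saw no contact with the bystanders, but I did not measure their positions again before handing in.

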